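Pack the trip caddy on the lagoon windowsill

TASK

Pack the caddy for the lagoon trip: stand every one of the sunscreen dispenser, drink bottle, first-aid tin, jar and goggle case that is on the sill upright in the caddy's narrow lane, packed so that all of them stand fully down on its floor. Carry the snack tray over and tip it so that all its toffees slide into the open snack bin, then stand the empty tray flat in the middle of its blue mat again. Leave the tumbler, key ring and snorkel keeper where they are; either part may be done first.

Things in the scene. Friction and masses are not known exactly. Their poses are not given: they have to be found in the camera images.
- caddy: pale wooden open caddy, fixed, 197 (its x) x 284 (its y) x 50 mm high, floor 6 mm, walls 8 mm; a long narrow lane runs along its whole -x side; on its +x side lie an open snack bin (+y end) and a closed compartment with a plank lid and brass dot, 48 mm high (-y end). Origin at the centre of its underside
- lane (a point): centre of the lane's inner floor, 6 mm above the sill; axes as the caddy. The lane is inside 68 mm wide (x) and 268 mm long (y), its walls rise 44 mm above this floor
- bin (a point): centre of the snack bin's inner floor, 6 mm above the sill; axes as the caddy. Inside 105 mm (x) x 150 mm (y), walls rise 44 mm above this floor
- pump: white round sunscreen dispenser with an orange band, 48 mm across up to 80 mm height, with a pump head on top (30 x 14 mm, never beyond the body's outline), 106 mm tall in all, about 160 g; heavy at the foot; origin at the centre of its underside, z up; may be absent
- flask: small aluminium drink bottle, round, 56 mm across up to 84 mm height, black screw cap 30 mm across on a sloping shoulder, 112 mm tall in all, about 220 g; heavy at the foot; origin at the centre of its underside, z up; may be absent
- tin: red first-aid tin with a white cross, 60 mm (its x) x 50 mm (its y) x 85 mm high, about 200 g; heavy at the foot; origin at the centre of its underside, z up; may be absent
- jar: amber glass jar with a brass-coloured lid of the same width, round, 54 mm across, 88 mm tall, about 250 g; heavy at the foot; origin at the centre of its underside, z up; may be absent
- case: blue plastic goggle case, 60 mm (its x) x 44 mm (its y) x 95 mm high, about 180 g; heavy at the foot; origin at the centre of its underside, z up; may be absent. The five things stand side by side in the lane with 16 mm to spare in its length if tin and case have their 60 mm side across the lane
- mat: square blue mat, fixed, 190 x 190 x 3 mm; origin at the centre of its underside
- tray: small brown snack tray, 130 mm (its x) x 92 mm (its y), about 150 g, on the mat; floor 6 mm; rims 26 mm high at the back (-x end, 12 mm thick) and both sides (6 mm thick), +x end open with no rim; at the back a grip tab, 12 mm thick (x), 44 mm wide (y), rises to 78 mm. Toffees slide off at a tilt of 28 to 36 degrees, the last may need 45 to 60. Origin at the centre of its underside, z up
- tray_tab (a point): middle of the top edge of the tray's grip tab, at tray x -59 mm, 78 mm above the tray's underside; axes as the tray
- tray_lip (a point): middle of the tray's open edge, at tray x +65 mm, on the floor's upper side; axes as the tray
- tumbler: chunky green glass tumbler, 76 mm across, 100 mm high, on a round bamboo coaster; not part of the job. Origin at the centre of its underside
- key_ring: steel key ring lying flat, 38 mm across, 5 mm thick; not part of the job. Origin at the centre of its underside
- keeper: purple silicone snorkel keeper lying flat, 82 x 30 x 6 mm along its x; not part of the job. Origin under its -x end
- toffee0: yellow wrapped toffee, hard and chunky, 24 x 24 mm, 20 mm thick, 14 g, starts on the tray; origin at the centre of its underside; may be absent
- toffee1: orange wrapped toffee, hard and chunky, round, 24 mm across, 20 mm thick, 14 g, starts on the tray; origin at the centre of its underside; may be absent
- toffee2: red wrapped toffee, hard and chunky, 24 x 24 mm, 20 mm thick, 14 g, starts on the tray; origin at the centre of its underside; may be absent
- toffee3: green wrapped toffee, hard and chunky, round, 24 mm across, 20 mm thick, 14 g, starts on the tray; origin at the centre of its underside; may be absent
- toffee4: white wrapped toffee, hard and chunky, 24 x 24 mm, 20 mm thick, 14 g, starts on the tray; origin at the centre of its underside; may be absent
Mind the look-alikes: they are no part of the job. Of the things shaped like the case, the blue one is meant. Several things look just like the jar: the one meant starts farthest from the robot's base.

How it is judged:
On the way:
1. the tray is tipped near the snack bin and at least one toffee has gone from it into the bin (angle between tray's own z axis and vertical above 0.4 rad and horizontal distance between tray_lip and bin below 0.13 m and ((x of toffee0 in the frame of bin between -0.054 and 0.054 m and y of toffee0 in the frame of bin between -0.077 and 0.077 m and z of toffee0 in the frame of bin between -0.005 and 0.05 m) or (x of toffee1 in the frame of bin between -0.054 and 0.054 m and y of toffee1 in the frame of bin between -0.077 and 0.077 m and z of toffee1 in the frame of bin between -0.005 and 0.05 m) or (x of toffee2 in the frame of bin between -0.054 and 0.054 m and y of toffee2 in the frame of bin between -0.077 and 0.077 m and z of toffee2 in the frame of bin between -0.005 and 0.05 m) or (x of toffee3 in the frame of bin between -0.054 and 0.054 m and y of toffee3 in the frame of bin between -0.077 and 0.077 m and z of toffee3 in the frame of bin between -0.005 and 0.05 m) or (x of toffee4 in the frame of bin between -0.054 and 0.054 m and y of toffee4 in the frame of bin between -0.077 and 0.077 m and z of toffee4 in the frame of bin between -0.005 and 0.05 m))), for 0.1 s.
At the end, for the whole second after the job is handed in: Every packing item that is present stands in the lane: within 20 mm of its centre line, underside within 8 mm of its floor, upright to 0.12 rad, at rest; every toffee present lies at rest in the snack bin; the tray lies flat (0.08 rad) on the mat with its centre within 50 mm of the mat's centre (x of pump in the frame of lane between -0.02 and 0.02 m and y of pump in the frame of lane between -0.13 and 0.13 m and z of pump in the frame of lane between -0.005 and 0.008 m and angle between each of pump, flask, tin, jar, case's own z axis and vertical below 0.12 rad and linear speed of each of pump, flask, tin, jar, case, toffee0, toffee1, toffee2, toffee3, toffee4, tray below 0.02 m/s and x of flask in the frame of lane between -0.02 and 0.02 m and y of flask in the frame of lane between -0.13 and 0.13 m and z of flask in the frame of lane between -0.005 and 0.008 m and x of tin in the frame of lane between -0.02 and 0.02 m and y of tin in the frame of lane between -0.13 and 0.13 m and z of tin in the frame of lane between -0.005 and 0.008 m and x of jar in the frame of lane between -0.02 and 0.02 m and y of jar in the frame of lane between -0.13 and 0.13 m and z of jar in the frame of lane between -0.005 and 0.008 m and x of case in the frame of lane between -0.02 and 0.02 m and y of case in the frame of lane between -0.13 and 0.13 m and z of case in the frame of lane between -0.005 and 0.008 m and x of toffee0 in the frame of bin between -0.054 and 0.054 m and y of toffee0 in the frame of bin between -0.077 and 0.077 m and z of toffee0 in the frame of bin between -0.005 and 0.05 m and x of toffee1 in the frame of bin between -0.054 and 0.054 m and y of toffee1 in the frame of bin between -0.077 and 0.077 m and z of toffee1 in the frame of bin between -0.005 and 0.05 m and x of toffee2 in the frame of bin between -0.054 and 0.054 m and y of toffee2 in the frame of bin between -0.077 and 0.077 m and z of toffee2 in the frame of bin between -0.005 and 0.05 m and x of toffee3 in the frame of bin between -0.054 and 0.054 m and y of toffee3 in the frame of bin between -0.077 and 0.077 m and z of toffee3 in the frame of bin between -0.005 and 0.05 m and x of toffee4 in the frame of bin between -0.054 and 0.054 m and y of toffee4 in the frame of bin between -0.077 and 0.077 m and z of toffee4 in the frame of bin between -0.005 and 0.05 m and angle between tray's own z axis and vertical below 0.08 rad and horizontal distance between tray and mat below 0.05 m and z of tray in the frame of mat below 0.008 m); the robot touches nothing.
It fails at once if the tumbler is moved over 40 mm or tipped (distance of tumbler from where it was at the start of the episode above 0.04 m or angle between tumbler's own z axis and vertical above 0.4 rad).
It fails at once if the key ring is moved over 50 mm (distance of key_ring from where it was at the start of the episode above 0.05 m).
It fails at once if the snorkel keeper is moved over 50 mm (distance of keeper from where it was at the start of the episode above 0.05 m).
Of pump, flask, tin, jar, case only 4 to 5 are there at a start; the rules pass over those that are not, and their reading is None.
Of toffee0, toffee1, toffee2, toffee3, toffee4 only 3 to 5 are there at a start; the rules pass over those that are not, and their reading is None.
At some moment in a run one of pump, flask, tin, jar, case may be knocked a few centimetres aside while the robot is not near it.
It also fails if it takes over 208 s, if anything falls off the work surface, if the arm or the gripper's body presses on something with over 40 N, if the wrist force passes 120 N, or if a joint passes its speed limit or range.

ROBOT

A 7-joint arm with a two-finger parallel gripper is mounted at the origin on the work surface. World frame = base frame: x ahead of the robot, y to its left, z up, the work surface at z = 0. Lengths are in m, angles in rad, forces in N, time in s.
With the tool pointing down it reaches from about 0.425 to 0.925 m from the base axis. Payload 6.8 kg.
Tool frame: the origin (TCP) lies midway between the tips of the shut fingers; the grasp point (between the pads) lies 19 mm behind it (bot.hold_point_z is the distance from the TCP to the grasp point, in m); z points along the fingers, y is the line along which they close (so a half turn about z gives the same grasp; the last joint's range is limited). The gripper opens to 85 mm and grips with 20 to 120 N. Pads are 22 mm wide; open, the fingers measure 114 mm over their backs; the gripper's body (76 mm by 85 mm) begins 54 mm behind the grasp point. The pads swing forward as they close: fully open they stand 13 mm farther back than shut.
Start: joints at [1.2, 0.477, 0.022, 1.555, -0.011, 1.109, -0.083], TCP at [0.175, -0.652, 0.231] pointing down, gripper open.
Joint ranges: [-2.96, 2.96], [-0.34, 2.1], [-1.41, 1.46], [0.24, 2.44], [-1.37, 4.51], [0.17, 1.92], [-2.96, 2.96]. Speed limits (rad/s): [2.39, 2.39, 3.14, 3.14, 3.14, 3.14, 3.14].

INTERFACE

Orientations are given as a unit quaternion [w, x, y, z].
In Python, from station import bot gives the robot as it stands. The module is installed in compiled form; this text tells all that it offers.
- The arm moves only by the tool step_arm, never from a script. Its argument "increments" is a list that holds one entry, the list of rows, each a list of 7 numbers: the opening, from -1 (shut) to 1 (fully open), then the shift along the tool's x, y, z in mm, then the turn, a rotation vector about the tool's x, y, z in degrees. In form: [[[grip, x, y, z, ax, ay, az], ...]]. A call has 1 to 10 rows; each row is the pose to reach, as a shift and turn from the pose commanded when the call began, along the tool's axes at that moment; what a row does not reach only later rows make up. A row lasts 1/12 s, in which the tool goes at most 41.7 mm and 7.16 degrees, less where a joint would pass 70% of its speed; a pose out of reach is approached as far as the arm can. A call with a gripper value outside its range is refused whole. The fingers move at their own pace and stop on an object; "force" is the grip in N (left out, the last holds). Time passes only in rows, so rows that repeat a pose let the fingers close. It gives the time, the measured TCP pose, the force, the opening and the grip force at its end, in the units of the state.
- bot.get_obs(): the state, without advancing time (a new reading comes with each control period).
- bot.read_camera(name): name is "side" or "top" or "wrist"; returns a dict with "image" (420x560x3 uint8, red, green, blue), "camera_matrix" (3x3 intrinsics, pixels), "dist" ([k1, k2, p1, p2, k3] as OpenCV has them; the pictures are not rectified), "R" (3x3) and "t" (3): a world point X has camera coordinates R X + t. Camera axes: x right, y down, z forward; pixel columns grow to the right and rows downward; lengths in m; the calibration is good to about 2 mm. A picture is of the moment at which its call begins. There is no depth.
- bot.hand_in(): hands the job in; it is judged then, once.
The state is a dict: "t": time; "q": joint angles; "joint_vel": joint speeds; "joint_torque": joint torques, N m; "eef_pos": TCP position; "tool_rot": TCP orientation; "contact_force": force on the tool from outside, world axes, zero at the start; "torque": the same for the moment, N m; "gripper_width": opening from 0.0 (shut) to 1.0 (fully open); "grasp_force": force on a finger pad.
Only numpy, scipy, OpenCV 4.12 (cv2) and the standard library are available. Lean on these libraries where they do the work, as an engineer would, in place of code of your own. Each camera call takes 0.05 s, during which the arm holds its last target. There are 200 camera calls.

## Working session

There is one attempt and no reset: what is moved stays moved. The work goes in short steps, Python scripts to look and compute and a tool call to move; the robot and the scene stay as the last step left them, time stands still between calls to the robot, and variables do not carry over. Pictures are saved under pics/ and viewed, at most 17 in all, crops included, and the job is handed in when it is done.

Besides the shell and the picture viewer there is one more tool, called as a command line: name --argument value ..., lists and objects as JSON in quotes. step_arm: Moves the arm, as the interface text tells. Its arguments: {"type":"object","properties":{"increments":{"type":"array"},"force":{"type":"number"}},"required":["increments"]}

```bash
mkdir -p pics; cat > h.py <<'E'
import numpy as np, cv2, pickle
from station import bot
def snap(n,f):
    c=bot.read_camera(n); pickle.dump(c,open(f'pics/{f}.pkl','wb')); cv2.imwrite(f'pics/{f}.png',c['image'][:,:,::-1]); return c
def load(f): return pickle.load(open(f'pics/{f}.pkl','rb'))
def ray(c,uv):
    uv=np.array(uv,float).reshape(-1,1,2)
    p=cv2.undistortPoints(uv,np.array(c['camera_matrix']),np.array(c['dist'])).reshape(-1,2)
    R=np.array(c['R']);t=np.array(c['t'])
    d=np.c_[p,np.ones(len(p))]@R
    return -R.T@t,d
def plane(c,uv,z):
    o,d=ray(c,uv); return o+d*((z-o[2])/d[:,2])[:,None]
def proj(c,X):
    return cv2.projectPoints(np.array(X,float).reshape(-1,3),cv2.Rodrigues(np.array(c['R']))[0],np.array(c['t'],float),np.array(c['camera_matrix']),np.array(c['dist']))[0].reshape(-1,2)
def tri(c1,u1,c2,u2):
    o1,d1=ray(c1,u1);o2,d2=ray(c2,u2)
    d1=d1[0];d2=d2[0]
    s=np.linalg.lstsq(np.c_[d1,-d2],o2-o1,rcond=None)[0]
    a=o1+s[0]*d1;b=o2+s[1]*d2
    return (a+b)/2,np.linalg.norm(a-b)
E
python3 - <<'E'
from h import *
for n in('top','side'):
    c=snap(n,n+'0'); print(n,-np.array(c['R']).T@c['t'], np.array(c['R'])[2])
o=bot.get_obs();print(o)
print(bot.hold_point_z)
E
```

```text
top [ 0.3965451  -0.06084846  1.14319841] [ 0.17519181 -0.00834837 -0.98449893]
side [0.40565744 0.75131306 0.95788799] [ 0.11722845 -0.67448863 -0.72891878]
{'t': 0.1, 'q': array([ 1.19987393,  0.47773374,  0.02235196,  1.55633592, -0.0115078 ,
        1.1092651 , -0.08309169]), 'joint_vel': array([-8.03569330e-04,  4.66785987e-04,  5.60813221e-05, -2.83211613e-03,
        6.19181298e-04, -3.27941003e-04,  3.79728277e-04]), 'joint_torque': array([ 4.48560299e-03, -5.97754133e+01,  1.61307435e+00, -2.81955349e+01,
        1.27285643e-02,  4.89512182e-03, -1.14041188e-05]), 'eef_pos': array([ 0.1752232 , -0.65132619,  0.2304192 ]), 'tool_rot': array([-7.90445532e-04,  9.91376547e-01,  1.31041565e-01, -1.62284892e-04]), 'contact_force': array([0.43666721, 0.34892422, 0.04907417]), 'torque': array([-0.01199769, -0.02884952,  0.05179254]), 'grasp_force': 0.0, 'gripper_width': 1.0016410742461204}
0.0187
```

View pics/top0.png

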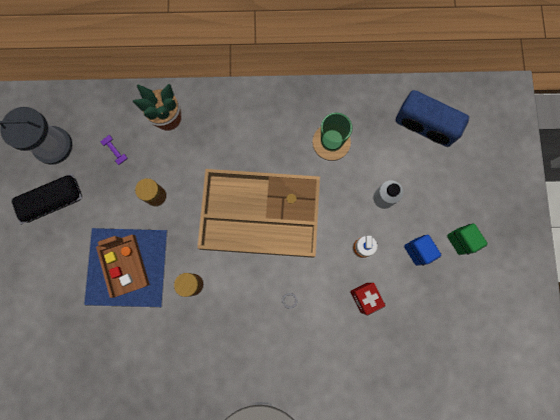

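View pics/side0.png

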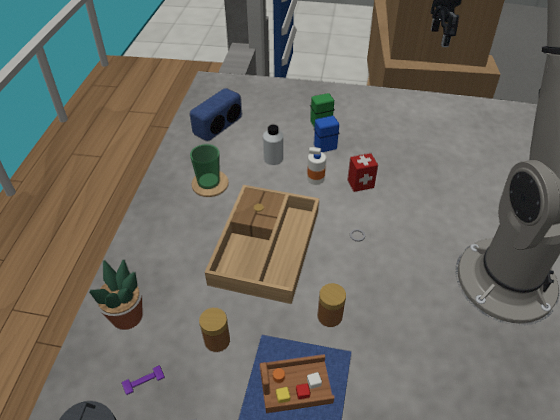

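The top view shows all five items: pump (366,246), flask (390,191), tin (369,298), blue case (424,250; the green look-alike is at 467,239) and the jars. There are two jars, at (148,191) and (187,285); up in the picture is away from the base, so (148,191) is the one farthest away. Four toffees lie on the tray. I'll confirm with enlarged crops.

```bash
python3 - <<'E'
from h import *
t=load('top0');s=load('side0')
def crop(c,x0,y0,x1,y1,k,f):
    im=cv2.resize(c['image'][y0:y1,x0:x1,::-1],None,fx=k,fy=k,interpolation=cv2.INTER_CUBIC);cv2.imwrite(f'pics/{f}.png',im)
crop(t,75,160,335,320,3,'c1')
crop(s,190,180,360,420,2.5,'c2')
for n,uv in dict(jarA=(148,191),jarB=(187,285)).items():
    p=plane(t,uv,.088)[0];print(n,p,np.hypot(*p[:2]))
for nm,c in(('top',t),('side',s)):
    hsv=cv2.cvtColor(c['image'],cv2.COLOR_RGB2HSV)
    def m(lo,hi,amin=15):
        k=cv2.inRange(hsv,np.array(lo),np.array(hi))
        for q in cv2.findContours(k,cv2.RETR_EXTERNAL,cv2.CHAIN_APPROX_SIMPLE)[0]:
            if cv2.contourArea(q)>=amin:
                r=cv2.minAreaRect(q);M=cv2.moments(q)
                print('  ',np.round([M['m10']/M['m00'],M['m01']/M['m00']],1),M['m00'],np.round(r[0],1),np.round(r[1],1),round(r[2],1), cv2.boundingRect(q))
    for cn,lo,hi in(('red',(0,180,90),(4,255,255)),('red2',(174,150,90),(180,255,255)),('blue',(105,150,60),(125,255,255)),('purple',(130,100,60),(160,255,255)),('orange',(8,200,150),(14,255,255)),('yellow',(24,180,150),(32,255,255)),('white',(0,0,190),(180,40,255)),('amber',(12,150,60),(24,255,200)),('black',(0,0,0),(180,255,22))):
        print(nm,cn);m(lo,hi)
E
```

```text
jarA [0.61851405 0.24863721 0.088     ] 0.6666184004744692
jarB [0.39773913 0.15351984 0.088     ] 0.42633878446269635
top red
   [369.5 298.2] 485.0 [369.4 298.3] [25.9 20.1] 63.4 (355, 283, 30, 32)
   [114.4 272. ] 76.0 [114.6 272.1] [9.5 9.8] 71.6 (109, 267, 12, 12)
top red2
top blue
   [422.7 250. ] 638.0 [422.4 250.3] [27.6 27.4] 59.0 (405, 235, 36, 30)
top purple
   [113.4 149.4] 180.5 [113.4 149.4] [29.7 11.6] 52.6 (100, 135, 27, 30)
top orange
top yellow
   [108.8 256.8] 45.5 [109.3 257.1] [8.2 9.1] 68.2 (104, 252, 11, 11)
top white
   [124.4 279.4] 53.5 [124.5 279.5] [8.  8.4] 68.2 (120, 275, 10, 10)
   [366.1 247. ] 125.5 [367.  245.5] [17. 18.] 90.0 (358, 237, 19, 18)
   [368.7 241. ] 34.0 [369. 241.] [10.  4.] 90.0 (367, 236, 5, 11)
top amber
   [133.2 285.9] 19.0 [133.2 285.9] [ 6.3 11.2] 63.4 (129, 281, 11, 10)
   [185.5 284.1] 373.5 [186. 284.] [22. 22.] 90.0 (175, 273, 23, 23)
   [123.3 254.7] 139.0 [120.5 254.3] [31.2 34. ] 73.6 (103, 235, 38, 32)
   [290.7 198. ] 41.5 [290.5 198.4] [8.2 8.5] 18.4 (287, 194, 9, 10)
   [146.7 189.4] 320.5 [146.5 189.5] [21. 21.] 90.0 
[... 853 characters left out ...]
378.1] [ 9.5 10.8] 71.6 (308, 373, 13, 11)
   [316.6 158.1] 40.0 [316.7 157.7] [ 7.8 15.3] 81.3 (309, 153, 16, 9)
side amber
   [278.4 374.9] 131.0 [278.5 375. ] [14. 11.] 90.0 (273, 368, 12, 15)
   [322.9 316.2] 53.5 [324.  317.9] [18.3 10.8] 79.7 (318, 309, 14, 18)
   [316.  175.2] 60.5 [316. 174.] [10. 16.] 90.0 (308, 169, 17, 11)
side black
   [272.8 129.5] 63.5 [272.5 129.5] [9. 9.] 90.0 (268, 125, 10, 10)
   [217.2 124.2] 167.0 [217.5 124.1] [11.5 19.2] 31.0 (210, 115, 15, 19)
   [233.2 112.8] 152.5 [233.3 112.7] [10.8 18.6] 33.7 (227, 104, 14, 19)
   [449.4  21. ] 31.0 [450.6  21.7] [14.9 11.1] 18.4 (445, 15, 13, 15)
   [443.4  10.7] 205.0 [445.5  15. ] [30. 29.] 90.0 (431, 0, 30, 31)
```

View pics/c1.png

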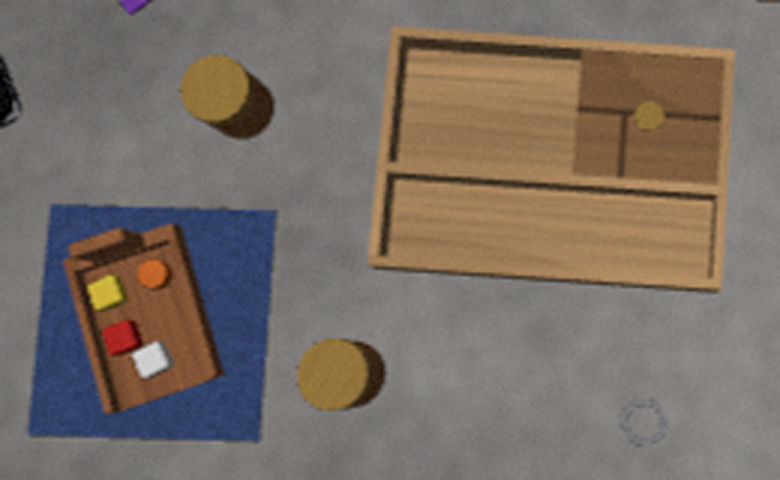

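View pics/c2.png

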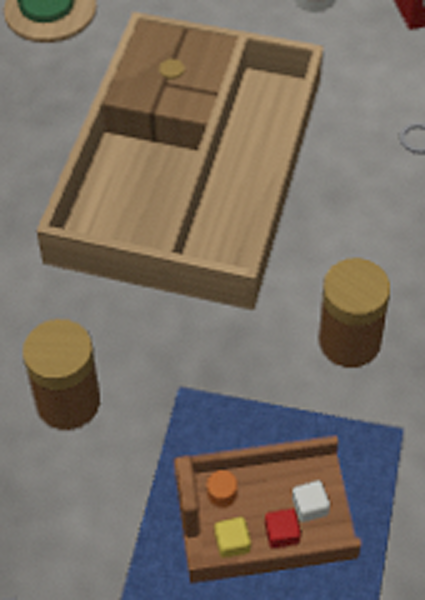

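The enlarged crop confirms two identical jars: A at pixel (147,190) is 0.67 m from the base and B at (186,284) is 0.43 m. The one meant is A, the farther. The caddy's lane faces the robot, the bin is at the upper left, and the tray's tab is at its upper end with the open edge towards the robot.

```bash
python3 - <<'E'
from h import *
t=load('top0');s=load('side0')
T=lambda x,y:(75+x/3-.33,160+y/3-.33)
S=lambda x,y:(190+x/2.5-.3,180+y/2.5-.3)
np.set_printoptions(precision=4,suppress=True)
P=dict(cFL=(T(392,28),S(40,235)),cFR=(T(735,50),S(137,14)),cNR=(T(720,290),S(323,45)),cNL=(T(370,268),S(255,275)),
mFR=(T(277,210),S(182,388)),mNR=(T(260,441),S(403,430)),tab=(T(99,242),S(187,480)),
pump=((368.5,239),(316,152)),flask=((393,190),(272.8,129.5)),jar=((146.7,189.5),S(58,348)),tin=((371,297),(364,160)),case=((427,246),(327,124)),
lipL=(T(220,375),S(337,440)),lipR=(T(112,411),S(358,543)),tof_or=(T(153,273),S(222,486)),tof_wh=(T(151,358),S(311,498)),key=((289.5,300),(357.5,236)))
R={}
for n,(a,b) in P.items():
    p,e=tri(t,a,s,b);R[n]=p;print(n,p,round(e,4))
c=np.array([plane(t,P[k][0],.05)[0] for k in('cFL','cFR','cNR','cNL')]);print(c,c.mean(0))
c2=np.array([plane(s,P[k][1],.05)[0] for k in('cFL','cFR','cNR','cNL')]);print(c2,c2.mean(0))
m=plane(t,[T(50,205),T(277,210),T(260,441),T(30,436)],.003);print(m,m.mean(0))
print('lip',plane(t,[T(112,411),T(220,375)],.026))
print('jarB',plane(t,(186.5,284),.088))
print('tumbler',plane(t,(336,124),.1))
E
```

```text
cFL [0.6801 0.1209 0.0441] 0.0006
cFR [ 0.6538 -0.1622  0.0469] 0.002
cNR [ 0.4594 -0.1425  0.0521] 0.0025
cNL [0.4845 0.1362 0.0499] 0.0049
mFR [ 0.5358  0.2241 -0.0016] 0.0015
mNR [ 0.3479  0.2339 -0.0021] 0.0018
tab [0.5058 0.3424 0.0778] 0.0018
pump [ 0.4882 -0.2651  0.0941] 0.009
flask [ 0.6063 -0.3269  0.1039] 0.0026
jar [0.6243 0.2529 0.0848] 0.0027
tin [ 0.36   -0.2655  0.0834] 0.0022
case [ 0.4713 -0.403   0.0823] 0.0063
lipL [0.4011 0.2621 0.0189] 0.0007
lipR [0.3753 0.347  0.0219] 0.002
tof_or [0.4846 0.3178 0.0236] 0.0012
tof_wh [0.4157 0.3168 0.0235] 0.0003
key [ 0.3557 -0.0808 -0.0027] 0.0001
[[ 0.6789  0.12    0.05  ]
 [ 0.6541 -0.1619  0.05  ]
 [ 0.4582 -0.1427  0.05  ]
 [ 0.482   0.1361  0.05  ]] [ 0.5683 -0.0121  0.05  ]
[[ 0.678   0.125   0.05  ]
 [ 0.652  -0.1589  0.05  ]
 [ 0.4607 -0.1447  0.05  ]
 [ 0.4869  0.1362  0.05  ]] [ 0.5694 -0.0106  0.05  ]
[[0.5445 0.413  0.003 ]
 [0.536  0.223  0.003 ]
 [0.3472 0.2327 0.003 ]
 [0.3555 0.4196 0.003 ]] [0.4458 0.3221 0.003 ]
lip [[0.3744 0.3455 0.026 ]
 [0.4008 0.2601 0.026 ]]
jarB [[0.4    0.1547 0.088 ]]
tumbler [[ 0.7705 -0.2013  0.1   ]]
```

Both views agree on the layout: caddy centre about (0.569,-0.0115) with yaw -5°, and tray yaw about 197.5° with its tab at (0.506,0.341). I'll do the tray first, so the packed items aren't in the way.

```bash
cat >> h.py <<'E'
from scipy.spatial.transform import Rotation as Ro
np.set_printoptions(precision=4,suppress=True)
def cur():
    o=bot.get_obs();q=o['tool_rot'];return o['eef_pos'],Ro.from_quat([q[1],q[2],q[3],q[0]])
def down(yaw): # tool x at world yaw (deg), z down
    return Ro.from_euler('z',yaw,degrees=True)*Ro.from_euler('x',180,degrees=True)
def chain(goals,start=None):
    p,R=start or cur()
    for g in goals:
        x,y,z,a=g if len(g)==4 else (*g[0],None)
        R2=down(a) if a is not None else g[1]
        print('shift',np.round(R.inv().apply(np.array([x,y,z])-p)*1000,1),'turn',np.round((R.inv()*R2).as_rotvec(degrees=True),1))
        p,R=np.array([x,y,z]),R2
CY=-5.0; cx,sx=np.cos(np.radians(CY)),np.sin(np.radians(CY))
CAD=np.array([.569,-.0115])
def cad(x,y): return CAD+np.array([cx*x-sx*y,sx*x+cx*y])
E
python3 -c "
from h import *
chain([(.55,-.25,.23,60),(.506,.341,.23,107.5),(.506,.341,.047,107.5)])
print(cad(-.0565,0),cad(.038,.059))"
```

```text
shift [ 466.2 -290.2    0.8] turn [ -0.1  -0.  -44.9]
shift [ 489.8 -333.6   -0. ] turn [ -0.    0.  -47.5]
shift [  0.  -0. 183.] turn [0. 0. 0.]
[ 0.5127 -0.0066] [0.612 0.044]
```

step_arm --increments '[[[1, 80, -50, 0, 0, 0, 0], [1, 110, -68, 0, 0, 0, 0], [1, 140, -87, 0, 0, 0, 0], [1, 170, -106, 0, 0, 0, 0], [1, 200, -125, 0, 0, 0, 0], [1, 233, -145, 0, 0, 0, 0], [1, 267, -166, 0, 0, 0, 0], [1, 300, -187, 0, 0, 0, 0], [1, 300, -187, 0, 0, 0, 0], [1, 300, -187, 0, 0, 0, 0]]]' --force 100

```text
t: 0.93
eef_pos: [0.4212, -0.3876, 0.2311]
tool_rot: [-0.001, 0.991, 0.136, 0.001]
contact_force: [-0.1, 0.7, -0.4]
gripper_width: 1.005
grasp_force: 0.0
```

step_arm --increments '[[[1, 166, -103, 0, 0, 0, -45], [1, 166, -103, 0, 0, 0, -45], [1, 166, -103, 0, 0, 0, -45], [1, 166, -103, 0, 0, 0, -45], [1, 166, -103, 0, 0, 0, -45], [1, 166, -103, 0, 0, 0, -45], [1, 166, -103, 0, 0, 0, -45], [1, 166, -103, 0, 0, 0, -45]]]'

```text
t: 1.6
eef_pos: [0.5497, -0.251, 0.2307]
tool_rot: [-0.0, 0.865, 0.501, -0.0]
contact_force: [-0.9, 0.2, 0.4]
gripper_width: 1.0
grasp_force: 0.0
```

step_arm --increments '[[[1, 300, -204, 0, 0, 0, 0], [1, 300, -204, 0, 0, 0, 0], [1, 300, -204, 0, 0, 0, 0], [1, 300, -204, 0, 0, 0, 0], [1, 300, -204, 0, 0, 0, 0], [1, 300, -204, 0, 0, 0, 0], [1, 300, -204, 0, 0, 0, 0], [1, 300, -204, 0, 0, 0, 0], [1, 300, -204, 0, 0, 0, 0], [1, 300, -204, 0, 0, 0, 0]]]'

```text
t: 2.43
eef_pos: [0.5217, 0.1181, 0.2317]
tool_rot: [-0.001, 0.864, 0.503, 0.001]
contact_force: [0.2, 0.4, -0.1]
gripper_width: 0.999
grasp_force: 0.0
```

step_arm --increments '[[[1, 190, -130, 0, 0, 0, -47], [1, 190, -130, 0, 0, 0, -47], [1, 190, -130, 0, 0, 0, -47], [1, 190, -130, 0, 0, 0, -47], [1, 190, -130, 0, 0, 0, -47], [1, 190, -130, 0, 0, 0, -47], [1, 190, -130, 0, 0, 0, -47], [1, 190, -130, 0, 0, 0, -47]]]'

```text
t: 3.1
eef_pos: [0.505, 0.3411, 0.2307]
tool_rot: [-0.0, 0.593, 0.805, -0.0]
contact_force: [0.4, -0.9, -0.2]
gripper_width: 1.001
grasp_force: 0.0
```

```bash
python3 -c "
from h import *
c=snap('wrist','w1');print(cur()[0],bot.get_obs()['t'],-np.array(c['R']).T@c['t'])
chain([(.506,.341,.1,107.5),(.506,.341,.047,107.5)])
print(proj(c,[[.506,.341,.081],[.506-.022*.3,.341+.022*.954,.081],[.506+.022*.3,.341-.022*.954,.081]]))"
```

```text
[0.5057 0.3395 0.2306] 3.15 [0.4839 0.4073 0.3742]
shift [  1.5   0.9 130.6] turn [-0.1  0.  -0.6]
shift [ 0. -0. 53.] turn [0. 0. 0.]
[[287.0413 200.2894]
 [286.9794 174.1129]
 [287.0995 225.4805]]
```

View pics/w1.png

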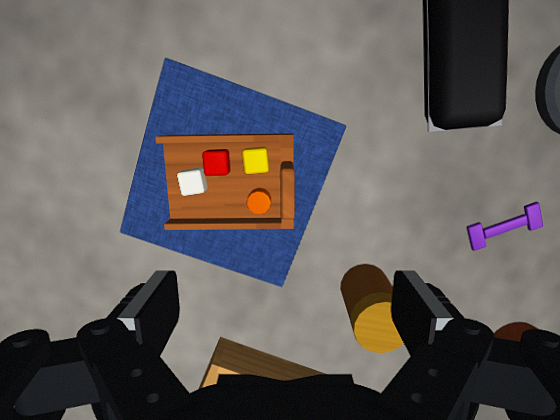

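The wrist view shows the tray square to the tool, with the tab at (287,195) where I predicted it (287,200). Descending to grip.

step_arm --increments '[[[1, 1, 1, 40, 0, 0, 0], [1, 1, 1, 80, 0, 0, 0], [1, 1, 1, 120, 0, 0, 0], [1, 1, 1, 150, 0, 0, 0], [1, 1, 1, 170, 0, 0, 0], [1, 1, 1, 184, 0, 0, 0], [1, 1, 1, 184, 0, 0, 0], [1, 1, 1, 184, 0, 0, 0]]]'

```text
t: 3.82
eef_pos: [0.5065, 0.3408, 0.0475]
tool_rot: [0.0, 0.596, 0.803, -0.0]
contact_force: [-1.0, -0.3, 0.7]
gripper_width: 1.002
grasp_force: 0.0
```

step_arm --increments '[[[-1, 0, 0, 0, 0, 0, 0], [-1, 0, 0, 0, 0, 0, 0], [-1, 0, 0, 0, 0, 0, 0], [-1, 0, 0, 0, 0, 0, 0], [-1, 0, 0, 0, 0, 0, 0], [-1, 0, 0, 0, 0, 0, 0], [-1, 0, 0, 0, 0, 0, 0], [-1, 0, 0, 0, 0, 0, 0], [-1, 0, 0, 0, 0, 0, 0], [-1, 0, 0, 0, 0, 0, 0]]]'

```text
t: 4.65
eef_pos: [0.5063, 0.3421, 0.0479]
tool_rot: [0.0, 0.594, 0.804, 0.0]
contact_force: [0.9, -0.9, 6.2]
gripper_width: 0.127
grasp_force: 98.3
```

step_arm --increments '[[[-1, 0, 0, -6, 0, 0, 0], [-1, 0, 0, -16, 0, 0, 0], [-1, 0, 0, -32, 0, 0, 0], [-1, 0, 0, -50, 0, 0, 0], [-1, 0, 0, -70, 0, 0, 0], [-1, 0, 0, -90, 0, 0, 0], [-1, 0, 0, -108, 0, 0, 0], [-1, 0, 0, -120, 0, 0, 0], [-1, 0, 0, -120, 0, 0, 0], [-1, 0, 0, -120, 0, 0, 0]]]'

```text
t: 5.48
eef_pos: [0.5059, 0.3418, 0.1676]
tool_rot: [0.0, 0.594, 0.804, 0.0]
contact_force: [-0.5, 0.5, -1.8]
gripper_width: 0.124
grasp_force: 97.5
```

```bash
cat > tr.py <<'E'
from h import *
# tray pose -> tcp; tray rigid in hand; tcp in tray frame (-59,0,44)mm, tool y = tray -x (upright)
def tcp(lip,tilt,yaw):
    Rt=Ro.from_euler('z',yaw,degrees=True)*Ro.from_euler('y',tilt,degrees=True)
    p=np.array(lip)+Rt.apply(np.array([-.059,0,.044])-np.array([.065,0,.006]))
    Rtool=Rt*(Ro.from_euler('z',197.5,degrees=True).inv()*down(107.5))
    return p,Rtool
E
python3 - <<'E'
from tr import *
o=bot.get_obs();print(cur()[0],o['gripper_width'],o['grasp_force'],o['contact_force'])
b=cad(.038+.018,.059);g=[(b,.12,0),(b,.065,20),(b,.052,45),(b,.052,60)]
chain([tcp((*p,z),t,175) for p,z,t in g])
for p,z,t in g: print(tcp((*p,z),t,175)[0])
E
```

```text
[0.5059 0.3418 0.1676] 0.12354076180111496 97.54520773887634 [-0.5095  0.5387 -1.8411]
shift [-369.2  145.7    9.7] turn [ 0.  -0.  22.1]
shift [  0.  -20.5  14.9] turn [-20.  -0.  -0.]
shift [ -0.  -32.1 -36.6] turn [-25.   0.   0.]
shift [  0.  -14.1 -30.8] turn [-15.   0.  -0.]
[0.7535 0.0316 0.158 ]
[0.7331 0.0334 0.1431]
[0.6905 0.0371 0.1666]
[0.6589 0.0399 0.1784]
```

step_arm --increments '[[[-1, -7, 3, 0, 0, 0, 0], [-1, -20, 8, 0, 0, 0, 0], [-1, -38, 15, 0, 0, 0, 0], [-1, -59, 23, 0, 0, 0, 0], [-1, -82, 32, 0, 0, 0, 0], [-1, -105, 41, 0, 0, 0, 0], [-1, -128, 50, 0, 0, 0, 0], [-1, -151, 59, 0, 0, 0, 0], [-1, -171, 67, 0, 0, 0, 0], [-1, -185, 73, 0, 0, 0, 0]]]'

```text
t: 6.32
eef_pos: [0.6316, 0.1815, 0.1656]
tool_rot: [0.0, 0.596, 0.803, -0.001]
contact_force: [0.2, -0.8, -2.0]
gripper_width: 0.126
grasp_force: 97.6
```

step_arm --increments '[[[-1, -14, 5, 0, 0, 0, 1], [-1, -34, 13, 0, 0, 0, 3], [-1, -57, 23, 0, 0, 0, 6], [-1, -80, 32, 1, 0, 0, 9], [-1, -104, 41, 2, 0, 0, 12], [-1, -128, 51, 4, 0, 0, 15], [-1, -150, 60, 6, 0, 0, 18], [-1, -168, 67, 8, 0, 0, 20], [-1, -179, 71, 9, 0, 0, 21], [-1, -184, 73, 10, 0, 0, 22]]]'

```text
t: 7.15
eef_pos: [0.7546, 0.0291, 0.1565]
tool_rot: [0.0, 0.738, 0.674, -0.0]
contact_force: [-0.8, -1.0, -2.4]
gripper_width: 0.125
grasp_force: 97.6
```

```bash
python3 - <<'E'
from tr import *
o=bot.get_obs();print(cur()[0],o['q'],o['grasp_force'])
c=snap('top','top1')
b=cad(.038+.018,.059);g=[(b,.12,0),(b,.065,20),(b,.052,45),(b,.052,60)]
chain([tcp((*p,z),t,175) for p,z,t in g])
cv2.imwrite('pics/top1c.png',cv2.resize(c['image'][100:300,80:340,::-1],None,fx=2.5,fy=2.5))
E
```

```text
[0.7546 0.0291 0.1565] [ 0.1749  0.7235 -0.4921  1.3706  0.3534  1.135  -0.4521] 97.5715720653534
shift [ 2.  -1.2 -1.6] turn [-0.   0.1 -0.2]
shift [  0.  -20.5  14.9] turn [-20.  -0.  -0.]
shift [ -0.  -32.1 -36.6] turn [-25.   0.   0.]
shift [  0.  -14.1 -30.8] turn [-15.   0.  -0.]
```

View pics/top1c.png

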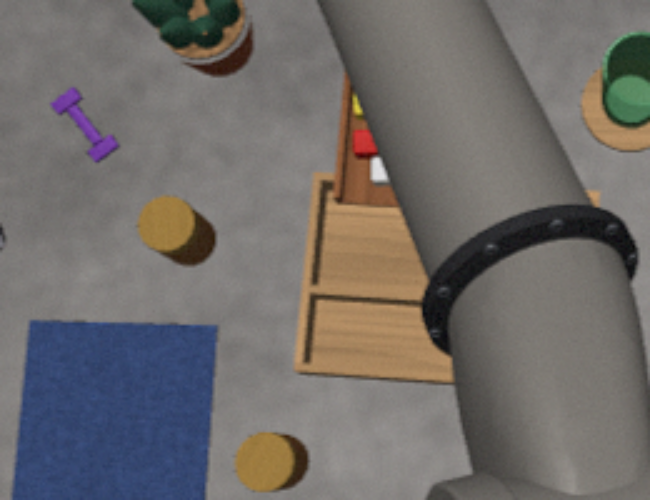

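The toffees are still on the tray and its lip is over the bin. Pouring now.

step_arm --increments '[[[-1, 1, -5, 2, -4, 0, 0], [-1, 1, -11, 5, -9, 0, 0], [-1, 2, -16, 9, -14, 0, 0], [-1, 2, -22, 13, -20, 0, 0], [-1, 2, -22, 13, -20, 0, 0]]]'

```text
t: 7.62
eef_pos: [0.7215, 0.0387, 0.1388]
tool_rot: [0.125, 0.724, 0.669, 0.114]
contact_force: [-2.6, 0.3, -3.6]
gripper_width: 0.125
grasp_force: 98.1
```

step_arm --increments '[[[-1, 0, -5, -6, -4, 0, 0], [-1, 0, -10, -12, -8, 0, 0], [-1, 0, -16, -18, -12, 0, 0], [-1, 0, -21, -24, -16, 0, 0], [-1, 0, -27, -30, -21, 0, 0], [-1, 0, -32, -37, -25, 0, 0], [-1, 0, -32, -37, -25, 0, 0], [-1, 0, -32, -37, -25, 0, 0], [-1, 0, -32, -37, -25, 0, 0]]]'

```text
t: 8.37
eef_pos: [0.6927, 0.0333, 0.1657]
tool_rot: [0.279, 0.687, 0.627, 0.239]
contact_force: [0.2, -1.0, -2.0]
gripper_width: 0.128
grasp_force: 98.2
```

step_arm --increments '[[[-1, 0, -5, -10, -5, 0, 0], [-1, 0, -10, -20, -10, 0, 0], [-1, 0, -14, -31, -15, 0, 0], [-1, 0, -14, -31, -15, 0, 0], [-1, 0, -14, -31, -15, 0, 0], [-1, 0, -14, -31, -15, 0, 0], [-1, 0, -14, -31, -15, 0, 0], [-1, 0, -14, -31, -15, 0, 0]]]'

```text
t: 9.03
eef_pos: [0.6624, 0.0349, 0.179]
tool_rot: [0.366, 0.646, 0.589, 0.318]
contact_force: [-0.0, -0.6, -2.0]
gripper_width: 0.12
grasp_force: 98.4
```

```bash
python3 - <<'E'
from tr import *
o=bot.get_obs();print(cur()[0],o['q'],o['grasp_force'])
c=snap('side','s1')
cv2.imwrite('pics/s1c.png',cv2.resize(c['image'][120:320,160:400,::-1],None,fx=2.5,fy=2.5))
p,R=cur();print('tilt',np.degrees(np.arccos(-R.as_matrix()[2,2])))
E
```

```text
[0.6624 0.0349 0.179 ] [-0.0481  0.4059 -0.324   2.3387  2.418   0.732  -2.6796] 98.38113069534302
tilt 57.99574052056125
```

View pics/s1c.png

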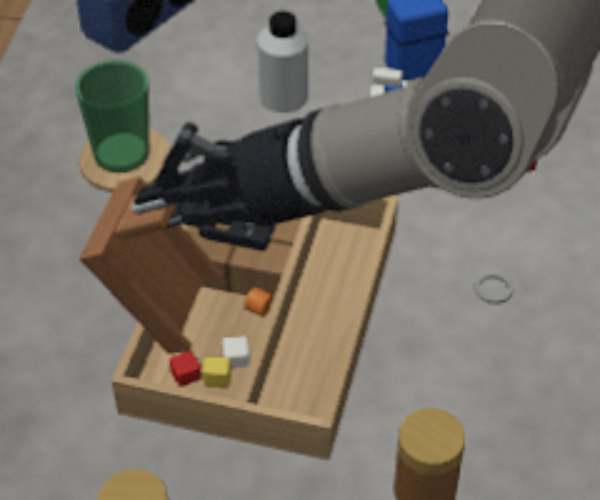

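All four toffees (red, yellow, white, orange) are in the bin. Now I'll lift, level the tray and carry it back.

```bash
python3 - <<'E'
from tr import *
b=cad(.038+.018,.059)
L=lambda yaw,c:np.array(c)+.065*np.array([np.cos(np.radians(yaw)),np.sin(np.radians(yaw))])
m=(.4458,.3221);l=L(197.5,m)
chain([tcp((*b,.12),58,175),tcp((*b,.12),30,175),tcp((*b,.129),0,175),tcp((*l,.129),0,197.5),tcp((*l,.010),0,197.5)])
E
```

```text
shift [  3.4  56.8 -34.8] turn [-0.   1.4  0.5]
shift [-0.   3.3 62.7] turn [28.  0.  0.]
shift [ 0.   6.9 59.3] turn [30.  0.  0.]
shift [ 285.2 -277.3   -0. ] turn [  0.    0.  -22.5]
shift [  0.  -0. 119.] turn [0. 0. 0.]
```

step_arm --increments '[[[-1, 1, 20, -12, 0, 0, 0], [-1, 2, 40, -24, 0, 0, 0], [-1, 3, 57, -35, 0, 1, 0], [-1, 3, 57, -35, 0, 1, 0], [-1, 3, 57, -35, 0, 1, 0]]]'

```text
t: 9.5
eef_pos: [0.6629, 0.0388, 0.2467]
tool_rot: [0.361, 0.643, 0.592, 0.324]
contact_force: [-0.5, 0.3, -1.9]
gripper_width: 0.129
grasp_force: 98.4
```

step_arm --increments '[[[-1, 0, 1, 13, 6, 0, 0], [-1, 0, 2, 26, 12, 0, 0], [-1, 0, 3, 39, 18, 0, 0], [-1, 0, 3, 52, 23, 0, 0], [-1, 0, 3, 63, 28, 0, 0], [-1, 0, 3, 63, 28, 0, 0], [-1, 0, 3, 63, 28, 0, 0]]]'

```text
t: 10.08
eef_pos: [0.7078, 0.0237, 0.2144]
tool_rot: [0.259, 0.702, 0.634, 0.195]
contact_force: [0.1, -0.5, -1.8]
gripper_width: 0.125
grasp_force: 98.3
```

step_arm --increments '[[[-1, 0, 1, 10, 5, 0, 0], [-1, 0, 2, 20, 10, 0, 0], [-1, 0, 4, 30, 15, 0, 0], [-1, 0, 5, 40, 20, 0, 0], [-1, 0, 6, 50, 25, 0, 0], [-1, 0, 7, 59, 30, 0, 0], [-1, 0, 7, 59, 30, 0, 0], [-1, 0, 7, 59, 30, 0, 0]]]'

```text
t: 10.75
eef_pos: [0.7495, 0.0154, 0.1716]
tool_rot: [0.069, 0.746, 0.662, 0.026]
contact_force: [-0.1, 0.2, -1.2]
gripper_width: 0.126
grasp_force: 98.3
```

```bash
python3 - <<'E'
from tr import *
L=lambda yaw,c:np.array(c)+.065*np.array([np.cos(np.radians(yaw)),np.sin(np.radians(yaw))])
m=(.4458,.3221);l=L(197.5,m)
print(bot.get_obs()['q'],cur()[0])
chain([tcp((*l,.129),0,197.5),tcp((*l,.010),0,197.5)])
E
```

```text
[ 0.1319  0.6229 -0.4152  1.5007  0.4015  0.9798 -0.53  ] [0.7495 0.0154 0.1716]
shift [ 291.5 -281.2  -49.8] turn [  7.1   4.7 -24.3]
shift [  0.  -0. 119.] turn [0. 0. 0.]
```

step_arm --increments '[[[-1, 0, 0, 0, 7, 5, -2], [-1, 0, 0, 0, 7, 5, -2], [-1, 0, 0, 0, 7, 5, -2], [-1, 0, 0, 0, 7, 5, -2]]]'

```text
t: 11.08
eef_pos: [0.7489, 0.0161, 0.1742]
tool_rot: [-0.004, 0.735, 0.678, 0.017]
contact_force: [-0.2, 0.2, -1.5]
gripper_width: 0.124
grasp_force: 98.4
```

```bash
python3 - <<'E'
from tr import *
L=lambda yaw,c:np.array(c)+.065*np.array([np.cos(np.radians(yaw)),np.sin(np.radians(yaw))])
m=(.4458,.3221);l=L(197.5,m)
chain([tcp((*l,.135),0,197.5),tcp((*l,.010),0,197.5)])
E
```

```text
shift [ 302.7 -272.1    5.4] turn [  1.4  -1.5 -22.1]
shift [  0.  -0. 125.] turn [0. 0. 0.]
```

step_arm --increments '[[[-1, 30, -27, 1, 0, 0, 0], [-1, 60, -54, 1, 0, 0, 0], [-1, 90, -81, 2, 0, 0, 0], [-1, 120, -108, 3, 0, 0, 0], [-1, 150, -135, 3, 1, -1, 0], [-1, 150, -135, 3, 1, -1, 0]]]'

```text
t: 11.58
eef_pos: [0.6195, 0.1885, 0.1754]
tool_rot: [-0.007, 0.73, 0.684, 0.006]
contact_force: [-1.8, 2.0, -1.0]
gripper_width: 0.124
grasp_force: 98.6
```

step_arm --increments '[[[-1, 30, -27, 1, 0, 0, -3], [-1, 60, -54, 1, 0, 0, -6], [-1, 90, -81, 2, 0, 0, -10], [-1, 120, -108, 3, 0, 0, -15], [-1, 152, -137, 2, 0, 0, -22], [-1, 152, -137, 2, 0, 0, -22], [-1, 152, -137, 2, 0, 0, -22]]]'

```text
t: 12.17
eef_pos: [0.4987, 0.3429, 0.175]
tool_rot: [-0.003, 0.588, 0.809, 0.007]
contact_force: [1.1, -0.6, -0.4]
gripper_width: 0.123
grasp_force: 98.5
```

```bash
python3 - <<'E'
from tr import *
L=lambda yaw,c:np.array(c)+.065*np.array([np.cos(np.radians(yaw)),np.sin(np.radians(yaw))])
m=(.4458,.3221);l=L(197.5,m)
print(cur()[0])
chain([tcp((*l,.055),0,197.5),tcp((*l,.009),0,197.5)])
E
```

```text
[0.4987 0.3429 0.175 ]
shift [-5.1  1.7 82. ] turn [ 0.4 -0.8  0.4]
shift [ 0. -0. 46.] turn [0. 0. 0.]
```

step_arm --increments '[[[-1, -3, 1, 25, 0.4, -0.8, 0], [-1, -5, 2, 50, 0.4, -0.8, 0], [-1, -5, 2, 80, 0.4, -0.8, 0], [-1, -5, 2, 100, 0.4, -0.8, 0], [-1, -5, 2, 115, 0.4, -0.8, 0], [-1, -5, 2, 122, 0.4, -0.8, 0], [-1, -5, 2, 127, 0.4, -0.8, 0], [-1, -5, 2, 127, 0.4, -0.8, 0]]]'

```text
t: 12.83
eef_pos: [0.5069, 0.3367, 0.0484]
tool_rot: [0.001, 0.592, 0.806, -0.0]
contact_force: [0.7, -0.4, -0.6]
gripper_width: 0.127
grasp_force: 98.4
```

step_arm --increments '[[[0, 0, 0, 0, 0, 0, 0], [1, 0, 0, 0, 0, 0, 0], [1, 0, 0, 0, 0, 0, 0], [1, 0, 0, 0, 0, 0, 0], [1, 0, 0, 0, 0, 0, 0], [1, 0, 0, 0, 0, 0, 0]]]'

```text
t: 13.33
eef_pos: [0.5065, 0.3366, 0.0473]
tool_rot: [0.0, 0.592, 0.806, -0.001]
contact_force: [-0.8, 0.4, 0.5]
gripper_width: 0.954
grasp_force: 0.0
```

step_arm --increments '[[[1, 0, 0, -40, 0, 0, 0], [1, 0, 0, -80, 0, 0, 0], [1, 0, 0, -120, 0, 0, 0], [1, 0, 0, -160, 0, 0, 0], [1, 0, 0, -160, 0, 0, 0]]]'

```text
t: 13.75
eef_pos: [0.5095, 0.3404, 0.2158]
tool_rot: [0.002, 0.592, 0.806, 0.006]
contact_force: [0.2, 2.3, 0.6]
gripper_width: 0.999
grasp_force: 0.0
```

```bash
python3 - <<'E'
from h import *
print(cur()[0],bot.get_obs()['q'])
t=snap('top','top2');s=snap('side','side2');w=snap('wrist','w2')
a=proj(w,[[.624,.252,.088]])[0];print('w',a)
for c in(t,s,w):
    hsv=cv2.cvtColor(c['image'],cv2.COLOR_RGB2HSV)
    k=cv2.inRange(hsv,np.array((16,140,100)),np.array((26,255,255)))
    k=cv2.morphologyEx(k,cv2.MORPH_OPEN,np.ones((3,3),np.uint8))
    for q in cv2.findContours(k,cv2.RETR_EXTERNAL,cv2.CHAIN_APPROX_SIMPLE)[0]:
        if cv2.contourArea(q)>60: print(cv2.contourArea(q),np.round(cv2.minEnclosingCircle(q)[0],1),round(cv2.minEnclosingCircle(q)[1],1))
    print('-')
chain([(.6235,.251,.2,85),(.6235,.251,.047,85)])
cv2.imwrite('pics/v2.png',np.hstack([cv2.resize(t['image'][160:320,75:275],None,fx=2,fy=2),w['image'][50:370,:390]])[:,:,::-1])
E
```

```text
[0.5095 0.3404 0.2158] [-0.1974  0.4634 -0.6619  1.7015  0.3208  1.0747 -0.6554]
w [385.3721 340.2591]
386.0 [185.7 284.3] 11.8
65.5 [291. 198.] 5.1
341.0 [146.3 189. ] 11.1
-
-
125.5 [208.  382.5] 9.2
1864.0 [383.7 337.7] 28.4
-
shift [-116.7   86.     7.4] turn [-0.   0.1 22.4]
shift [  0.  -0. 153.] turn [0. 0. 0.]
```

View pics/v2.png

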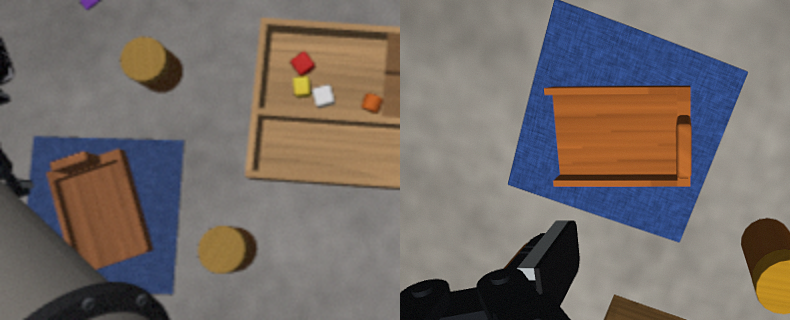

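The tray stands empty and centred on the mat, and the four toffees lie in the bin. Next is the far jar.

step_arm --increments '[[[1, -40, 29, 0, 0, 0, 7], [1, -78, 58, 0, 0, 0, 14], [1, -117, 86, 7, 0, 0, 22], [1, -117, 86, 7, 0, 0, 22], [1, -117, 86, 7, 0, 0, 22], [1, -117, 86, 7, 0, 0, 22]]]'

```text
t: 14.4
eef_pos: [0.6233, 0.2492, 0.1975]
tool_rot: [-0.0, 0.735, 0.678, -0.003]
contact_force: [-0.6, -0.2, 0.9]
gripper_width: 0.998
grasp_force: 0.0
```

```bash
python3 - <<'E'
from h import *
print(cur()[0])
t=load('top2');w=snap('wrist','w3')
hsv=cv2.cvtColor(w['image'],cv2.COLOR_RGB2HSV)
k=cv2.inRange(hsv,np.array((16,140,100)),np.array((26,255,255)))
k=cv2.morphologyEx(k,cv2.MORPH_OPEN,np.ones((3,3),np.uint8))
print('pred',proj(w,[.624,.252,.088]))
for q in cv2.findContours(k,cv2.RETR_EXTERNAL,cv2.CHAIN_APPROX_SIMPLE)[0]:
  if cv2.contourArea(q)>200:
    c=cv2.minEnclosingCircle(q)[0]; print(cv2.contourArea(q),c,cv2.boundingRect(q),plane(w,c,.088),tri(t,(146.3,189),w,c))
chain([(.6235,.251,.06,85)])
E
```

```text
[0.6233 0.2492 0.1975]
pred [[287.7449 207.784 ]]
8207.0 (265.7599182128906, 346.7008056640625) (172, 326, 188, 67) [[0.5968 0.1361 0.088 ]] (array([0.6052, 0.2183, 0.1986]), np.float64(0.011582262760487752))
1132.5 (30.0, 331.0) (0, 307, 61, 34) [[0.4003 0.1629 0.088 ]] (array([0.5678, 0.2345, 0.2454]), np.float64(0.07132507811518804))
4093.0 (287.377197265625, 202.35964965820312) (251, 166, 74, 73) [[0.6241 0.2561 0.088 ]] (array([0.6243, 0.2545, 0.0825]), np.float64(0.0007038198451211304))
shift [  0.2   1.9 138.3] turn [-0.2  0.1  0.5]
```

step_arm --increments '[[[1, 6, 0, 40, 0, 0, 0], [1, 6, 0, 80, 0, 0, 0], [1, 6, 0, 115, 0, 0, 0], [1, 6, 0, 135, 0, 0, 0], [1, 6, 0, 146, 0, 0, 0], [1, 6, 0, 146, 0, 0, 0], [1, 6, 0, 146, 0, 0, 0]]]' --force 50

```text
t: 15.03
eef_pos: [0.6234, 0.2582, 0.0548]
tool_rot: [-0.0, 0.734, 0.679, -0.0]
contact_force: [0.4, -0.8, 1.0]
gripper_width: 0.998
grasp_force: 0.0
```

step_arm --increments '[[[-1, 0, 0, 0, 0, 0, 0], [-1, 0, 0, 0, 0, 0, 0], [-1, 0, 0, 0, 0, 0, 0], [-1, 0, 0, 0, 0, 0, 0], [-1, 0, 0, 0, 0, 0, 0], [-1, 0, 0, 0, 0, 0, 0], [-1, 0, 0, 0, 0, 0, 0], [-1, 0, 0, 0, 0, 0, 0]]]'

```text
t: 15.7
eef_pos: [0.6252, 0.2574, 0.0564]
tool_rot: [0.001, 0.735, 0.678, 0.001]
contact_force: [-0.2, 0.9, 5.7]
gripper_width: 0.62
grasp_force: 52.0
```

step_arm --increments '[[[-1, 0, 0, -15, 0, 0, 0], [-1, 0, 0, -40, 0, 0, 0], [-1, 0, 0, -70, 0, 0, 0], [-1, 0, 0, -90, 0, 0, 0], [-1, 0, 0, -90, 0, 0, 0], [-1, 0, 0, -90, 0, 0, 0]]]'

```text
t: 16.2
eef_pos: [0.6248, 0.2572, 0.1464]
tool_rot: [0.001, 0.735, 0.678, 0.001]
contact_force: [-0.1, -0.1, -1.8]
gripper_width: 0.62
grasp_force: 53.2
```

```bash
python3 - <<'E'
from h import *
o=bot.get_obs();print(cur()[0],o['gripper_width'],o['grasp_force'])
x,y=cad(-.0565,.103);print(x,y)
chain([(x,y,.14,85),(x,y,.057,85)])
E
```

```text
[0.6248 0.2572 0.1464] 0.619742070246676 53.19216549396515
0.5216920410608251 0.09603235336869248
shift [-168.8  -89.9    6.2] turn [ 0.1 -0.   0.4]
shift [ 0. -0. 83.] turn [0. 0. 0.]
```

step_arm --increments '[[[-1, -34, -18, 0, 0, 0, 0], [-1, -68, -36, 0, 0, 0, 0], [-1, -102, -54, 0, 0, 0, 0], [-1, -136, -72, 0, 0, 0, 0], [-1, -169, -90, 0, 0, 0, 0], [-1, -169, -90, 0, 0, 0, 0], [-1, -169, -90, 0, 0, 0, 0]]]'

```text
t: 16.78
eef_pos: [0.5189, 0.0924, 0.1433]
tool_rot: [0.0, 0.736, 0.677, -0.003]
contact_force: [1.1, 1.1, -2.3]
gripper_width: 0.618
grasp_force: 53.6
```

```bash
python3 - <<'E'
from h import *
print(cur()[0])
x,y=cad(-.0565,.103)
chain([(x,y,.072,85),(x,y,.063,85)])
t=snap('top','top3');s=snap('side','side3');w=snap('wrist','w4')
# verify lane walls near y: predicted inner corners at z=.05
X=[[*cad(a,b),.05] for a,b in((-.0905,.134),(-.0225,.134),(-.0905,0),(-.0225,0))]
print(proj(w,X));print(proj(s,X))
im=w['image'].copy();im2=s['image'].copy()
for i,c in((im,w),(im2,s)):
    for p in proj(c,X): cv2.circle(i,tuple(int(v) for v in p),1,(255,0,255),-1)
cv2.imwrite('pics/v3.png',np.hstack([im[60:360,:400],cv2.resize(im2[170:320,190:390],None,fx=2,fy=2)])[:,:,::-1])
E
```

```text
[0.5189 0.0924 0.1433]
shift [ 4.2  2.7 71.3] turn [-0.2  0.2  0.2]
shift [ 0. -0.  9.] turn [0. 0. 0.]
[[237.173  172.3483]
 [339.741  173.2071]
 [242.3159 345.9714]
 [330.7695 346.6204]]
[[290.4668 287.0531]
 [259.705  280.6407]
 [304.1858 240.1047]
 [275.5152 234.6157]]
```

View pics/v3.png

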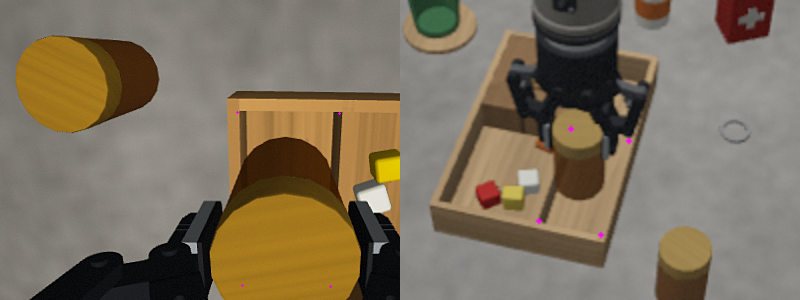

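The wrist view shows the lane's end corner where it was predicted, crop pixels (237,112) and (340,112), so lowering is safe.

step_arm --increments '[[[-1, 4, 3, 0, 0, 0, 0], [-1, 4, 3, 20, 0, 0, 0], [-1, 4, 3, 40, 0, 0, 0], [-1, 4, 3, 58, 0, 0, 0], [-1, 4, 3, 70, 0, 0, 0], [-1, 4, 3, 76, 0, 0, 0], [-1, 4, 3, 79, 0, 0, 0], [-1, 4, 3, 79, 0, 0, 0]]]'

```text
t: 17.6
eef_pos: [0.5242, 0.0998, 0.0652]
tool_rot: [0.0, 0.735, 0.679, -0.001]
contact_force: [-0.5, 0.5, -1.7]
gripper_width: 0.62
grasp_force: 53.6
```

```bash
python3 - <<'E'
from h import *
o=bot.get_obs();print(cur()[0],o['contact_force'],o['grasp_force'])
x,y=cad(-.0565,.107);chain([(x,y,.0625,85)])
E
```

```text
[0.5242 0.0998 0.0652] [-0.5031  0.5051 -1.6808] 53.57641875743866
shift [ 0.1 -2.2  2.7] turn [-0.1  0.1  0.5]
```

step_arm --increments '[[[-1, 0, -1, 1, 0, 0, 0], [-1, 0, -2, 2, 0, 0, 0], [-1, 0, -2, 3, 0, 0, 0], [-1, 1, -2, 3, 0, 0, 0], [-1, 3, -2, 3, 0, 0, 0], [-1, 3, -2, 3, 0, 0, 0]]]'

```text
t: 18.1
eef_pos: [0.5226, 0.1029, 0.0628]
tool_rot: [0.0, 0.735, 0.678, -0.0]
contact_force: [-0.2, 1.0, -2.4]
gripper_width: 0.616
grasp_force: 53.6
```

step_arm --increments '[[[-1, 0, 0, 1, 0, 0, 0], [-1, 1, 0, 1, 0, 0, 0], [-1, 2, 0, 2, 0, 0, 0], [-1, 2, 0, 2, 0, 0, 0]]]'

```text
t: 18.43
eef_pos: [0.5228, 0.103, 0.0622]
tool_rot: [0.001, 0.735, 0.678, -0.002]
contact_force: [-4.7, -5.6, 19.4]
gripper_width: 0.616
grasp_force: 55.8
```

step_arm --increments '[[[0.9, 0, 0, -1, 0, 0, 0], [0.9, 0, 0, -1, 0, 0, 0], [0.9, 0, 0, -1, 0, 0, 0], [0.9, 0, 0, -1, 0, 0, 0], [1, 0, 0, -40, 0, 0, 0], [1, 0, 0, -80, 0, 0, 0], [1, 0, 0, -120, 0, 0, 0], [1, 0, 0, -155, 0, 0, 0], [1, 0, 0, -155, 0, 0, 0]]]'

```text
t: 19.18
eef_pos: [0.5264, 0.1063, 0.2225]
tool_rot: [0.003, 0.735, 0.678, 0.004]
contact_force: [0.3, 0.7, -0.6]
gripper_width: 1.0
grasp_force: 0.0
```

```bash
python3 - <<'E'
from h import *
o=bot.get_obs();print(cur()[0],o['q'])
chain([(.471,-.395,.22,40)])
E
```

```text
[0.5264 0.1063 0.2225] [ 0.1635  0.3091 -0.5784  1.8719  0.2017  1.0071 -0.5796]
shift [-504.1  -15.4    1.3] turn [ 0.5 -0.4 45.4]
```

step_arm --increments '[[[1, -40, -1, 0, 0, 0, 0], [1, -80, -3, 0, 0, 0, 0], [1, -120, -4, 0, 0, 0, 0], [1, -160, -5, 0, 0, 0, 0], [1, -200, -6, 0, 0, 0, 0], [1, -240, -8, 0, 0, 0, 0], [1, -280, -9, 0, 0, 0, 0], [1, -300, -9, 0, 0, 0, 0]]]'

```text
t: 19.85
eef_pos: [0.488, -0.1995, 0.2153]
tool_rot: [0.001, 0.737, 0.676, -0.002]
contact_force: [0.5, 0.2, 0.9]
gripper_width: 1.002
grasp_force: 0.0
```

step_arm --increments '[[[1, -40, -1, 0, 0, 0, 7], [1, -80, -3, 0, 0, 0, 14], [1, -120, -4, 0, 0, 0, 21], [1, -160, -5, 0, 0, 0, 28], [1, -204, -6, 0, 0, 0, 35], [1, -204, -6, 0, 0, 0, 42], [1, -204, -6, 0, 0, 0, 45], [1, -204, -6, 0, 0, 0, 45], [1, -204, -6, 0, 0, 0, 45]]]'

```text
t: 20.6
eef_pos: [0.4676, -0.3961, 0.2156]
tool_rot: [0.0, 0.938, 0.347, -0.001]
contact_force: [0.5, -0.0, 1.0]
gripper_width: 0.997
grasp_force: 0.0
```

```bash
python3 - <<'E'
from h import *
print(cur()[0])
w=snap('wrist','w5');snap('top','top5');snap('side','side5')
cv2.imwrite('pics/v5.png',np.hstack([w['image'][:400,:430],cv2.resize(load('side5')['image'][100:300,200:385],None,fx=2,fy=2)])[:,:,::-1])
E
```

```text
[ 0.4676 -0.3961  0.2156]
```

View pics/v5.png

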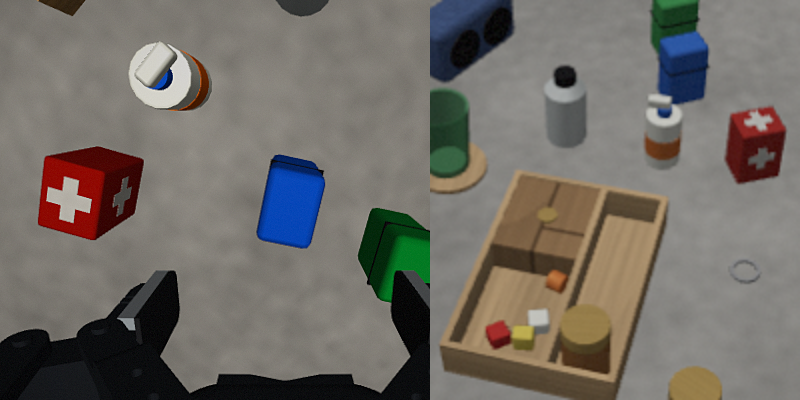

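The wrist view shows the blue case's top at about (291,205), its long side nearly vertical in the picture. The green look-alike is at (405,260), the tin at (70,200) and the pump at (165,75). I'll measure them from masks.

```bash
cat >> h.py <<'E'
def rect(c,lo,hi,z,close=3,roi=None):
    hsv=cv2.cvtColor(c['image'],cv2.COLOR_RGB2HSV)
    k=cv2.inRange(hsv,np.array(lo),np.array(hi));k=cv2.morphologyEx(k,cv2.MORPH_CLOSE,np.ones((close,close),np.uint8))
    if roi: m=np.zeros_like(k);m[roi[1]:roi[3],roi[0]:roi[2]]=1;k=k*m
    q=max(cv2.findContours(k,cv2.RETR_EXTERNAL,cv2.CHAIN_APPROX_NONE)[0],key=cv2.contourArea)
    r=cv2.minAreaRect(q);P=plane(c,cv2.boxPoints(r),z)
    e1,e2=P[1]-P[0],P[2]-P[1]
    print('px',np.round(r[0],1),np.round(r[1],1),'world',P.mean(0),[(round(np.linalg.norm(e)*1000,1),round(np.degrees(np.arctan2(e[1],e[0])),1)) for e in(e1,e2)])
    return r,P
E
python3 - <<'E'
from h import *
w=load('w5')
hsv=cv2.cvtColor(w['image'],cv2.COLOR_RGB2HSV)
for p in((290,210),(298,162),(175,80),(50,185),(120,165)): print(p,hsv[p[1],p[0]])
for vmin in(140,170,190): rect(w,(105,140,vmin),(125,255,255),.095,roi=(240,140,340,260))
t=load('top5')
tt=cv2.cvtColor(t['image'],cv2.COLOR_RGB2HSV)
for vmin in(130,160,190):
    try: rect(t,(105,140,vmin),(125,255,255),.095,roi=(400,225,445,275))
    except Exception as e: print(e)
E
```

```text
(290, 210) [109 255 182]
(298, 162) [110 244  93]
(175, 80) [ 30   7 212]
(50, 185) [  1 255 144]
(120, 165) [  1 245  75]
px [291.1 207.4] [54.1 71.8] world [ 0.4686 -0.3995  0.095 ] [(np.float64(55.7), np.float64(28.8)), (np.float64(39.9), np.float64(-60.7))]
px [291.2 207.2] [47.8 68.7] world [ 0.4688 -0.3994  0.095 ] [(np.float64(53.3), np.float64(28.5)), (np.float64(35.3), np.float64(-61.2))]Traceback (most recent call last):
  File "<stdin>", line 5, in <module>
  File "h.py", line 42, in rect
    q=max(cv2.findContours(k,cv2.RETR_EXTERNAL,cv2.CHAIN_APPROX_NONE)[0],key=cv2.contourArea)
ValueError: max() iterable argument is empty
```

```bash
python3 - <<'E'
from h import *
chain([(.469,-.400,.2,118.7),(.469,-.4,.052,118.7)])
E
```

```text
shift [-1.7  3.9 16. ] turn [ -0.    0.1 -78.1]
shift [ -0.  -0. 148.] turn [0. 0. 0.]
```

step_arm --increments '[[[1, -2, 4, 8, 0, 0, -7], [1, -2, 4, 16, 0, 0, -14], [1, -2, 4, 16, 0, 0, -21], [1, -2, 4, 16, 0, 0, -28], [1, -2, 4, 16, 0, 0, -35], [1, -2, 4, 16, 0, 0, -42], [1, -2, 4, 16, 0, 0, -49], [1, -2, 4, 16, 0, 0, -56], [1, -2, 4, 16, 0, 0, -63], [1, -2, 4, 16, 0, 0, -70]]]'

```text
t: 21.58
eef_pos: [0.4687, -0.4006, 0.2003]
tool_rot: [0.0, 0.567, 0.824, -0.001]
contact_force: [0.3, 1.2, 0.5]
gripper_width: 1.001
grasp_force: 0.0
```

step_arm --increments '[[[1, 0, 0, 0, 0, 0, -7], [1, 0, 0, 0, 0, 0, -8], [1, 0, 0, 0, 0, 0, -8], [1, 0, 0, 0, 0, 0, -8], [1, 0, 0, 0, 0, 0, -8]]]'

```text
t: 22.0
eef_pos: [0.4686, -0.4009, 0.2002]
tool_rot: [0.0, 0.513, 0.859, -0.001]
contact_force: [-0.1, -0.2, 0.3]
gripper_width: 0.997
grasp_force: 0.0
```

```bash
python3 - <<'E'
from h import *
o=bot.get_obs();print(o['q'])
w=snap('wrist','w6')
for vmin in(130,150,): rect(w,(105,140,vmin),(125,255,255),.095,roi=(200,120,400,290))
chain([(.469,-.4,.052,118.7)])
E
```

```text
[ 0.9575  0.4531 -0.4693  1.7077  0.234   1.0362  0.9032]
px [285.5 210.5] [55. 79.] world [ 0.4674 -0.399   0.095 ] [(np.float64(55.2), np.float64(28.4)), (np.float64(40.7), np.float64(-59.9))]
px [286.5 211.5] [77. 53.] world [ 0.4683 -0.3993  0.095 ] [(np.float64(39.3), np.float64(116.8)), (np.float64(53.9), np.float64(28.4))]
shift [  0.8   1.  148.2] turn [-0.1  0.1 -0.4]
```

step_arm --increments '[[[1, 1, 1, 40, 0, 0, 0], [1, 1, 1, 80, 0, 0, 0], [1, 1, 1, 115, 0, 0, 0], [1, 1, 1, 135, 0, 0, 0], [1, 1, 1, 148, 0, 0, 0], [1, 1, 1, 148, 0, 0, 0], [1, 1, 1, 148, 0, 0, 0]]]' --force 50

```text
t: 22.63
eef_pos: [0.4693, -0.3999, 0.0525]
tool_rot: [0.0, 0.512, 0.859, -0.001]
contact_force: [0.8, -0.5, 0.6]
gripper_width: 1.0
grasp_force: 0.0
```

step_arm --increments '[[[-1, 0, 0, 0, 0, 0, 0], [-1, 0, 0, 0, 0, 0, 0], [-1, 0, 0, 0, 0, 0, 0], [-1, 0, 0, 0, 0, 0, 0], [-1, 0, 0, 0, 0, 0, 0], [-1, 0, 0, 0, 0, 0, 0], [-1, 0, 0, 0, 0, 0, 0]]]'

```text
t: 23.22
eef_pos: [0.4699, -0.4008, 0.0542]
tool_rot: [0.002, 0.512, 0.859, -0.001]
contact_force: [-1.9, 0.8, 7.1]
gripper_width: 0.693
grasp_force: 54.1
```

step_arm --increments '[[[-1, 0, 0, -15, 0, 0, 0], [-1, 0, 0, -40, 0, 0, 0], [-1, 0, 0, -80, 0, 0, 0], [-1, 0, 0, -120, 0, 0, 0], [-1, 0, 0, -150, 0, 0, 0], [-1, 0, 0, -150, 0, 0, 0]]]'

```text
t: 23.72
eef_pos: [0.4725, -0.4017, 0.2102]
tool_rot: [0.006, 0.512, 0.859, -0.002]
contact_force: [2.6, -0.4, -1.1]
gripper_width: 0.697
grasp_force: 55.0
```

```bash
python3 - <<'E'
from h import *
o=bot.get_obs();print(cur()[0],o['gripper_width'],o['grasp_force'])
x,y=cad(-.0565,.056);print(x,y)
chain([(.49,-.2,.2,118.7),(x,y,.15,85),(x,y,.065,85)])
E
```

```text
[ 0.4725 -0.4017  0.2102] 0.6974513149043668 54.95384931564331
0.5175957211516852 0.049211202558380435
shift [169.2 111.3   8.5] turn [ 0.2  0.7 -0.3]
shift [205.3 143.9  50. ] turn [ 0.  -0.  33.7]
shift [ 0. -0. 85.] turn [0. 0. 0.]
```

step_arm --increments '[[[-1, 30, 20, 0, 0, 0, 0], [-1, 64, 42, 0, 0, 0, 0], [-1, 98, 64, 2, 0, 0, 0], [-1, 132, 87, 4, 0, 0, 0], [-1, 169, 111, 8, 0, 0, 0], [-1, 169, 111, 8, 0, 0, 0]]]'

```text
t: 24.22
eef_pos: [0.4866, -0.1887, 0.1939]
tool_rot: [-0.001, 0.507, 0.862, 0.001]
contact_force: [0.0, 1.3, -2.0]
gripper_width: 0.694
grasp_force: 54.7
```

step_arm --increments '[[[-1, 30, 21, 0, 0, 0, 5], [-1, 64, 45, 10, 0, 0, 12], [-1, 98, 69, 20, 0, 0, 19], [-1, 132, 92, 30, 0, 0, 26], [-1, 168, 118, 40, 0, 0, 33], [-1, 205, 144, 50, 0, 0, 33], [-1, 205, 144, 50, 0, 0, 34], [-1, 205, 144, 50, 0, 0, 34], [-1, 205, 144, 50, 0, 0, 34]]]'

```text
t: 24.97
eef_pos: [0.5146, 0.0521, 0.1432]
tool_rot: [-0.0, 0.739, 0.674, -0.001]
contact_force: [-0.1, -0.9, -1.9]
gripper_width: 0.7
grasp_force: 55.1
```

```bash
python3 - <<'E'
from h import *
o=bot.get_obs();print(cur()[0],o['q'])
x,y=cad(-.0565,.056)
chain([(x,y,.15,85),(x,y,.063,85)])
E
```

```text
[0.5146 0.0521 0.1432] [ 0.2133  0.3787 -0.5286  1.9839  0.2531  0.8447 -0.5471]
shift [-2.6  3.2 -6.8] turn [-0.1  0.1 -0.3]
shift [ 0. -0. 87.] turn [0. 0. 0.]
```

step_arm --increments '[[[-1, -3, 3, 0, 0, 0, 0], [-1, -3, 3, 12, 0, 0, 0], [-1, -3, 3, 24, 0, 0, 0], [-1, -3, 3, 36, 0, 0, 0], [-1, -3, 3, 46, 0, 0, 0], [-1, -3, 3, 50, 0, 0, 0], [-1, -3, 3, 50, 0, 0, 0]]]'

```text
t: 25.55
eef_pos: [0.5166, 0.0469, 0.0919]
tool_rot: [-0.001, 0.741, 0.672, -0.002]
contact_force: [0.1, 0.3, -2.4]
gripper_width: 0.7
grasp_force: 55.1
```

```bash
python3 - <<'E'
from h import *
o=bot.get_obs();print(cur()[0],o['contact_force'],o['torque'])
x,y=cad(-.0565,.056)
chain([(x,y,.063,85)])
E
```

```text
[0.5166 0.0469 0.0919] [ 0.1195  0.3133 -2.437 ] [-0.0158  0.0116 -0.013 ]
shift [ 2.5  0.8 28.9] turn [-0.2  0.1 -0.6]
```

step_arm --increments '[[[-1, 0, 1, 10, 0, 0, -0.6], [-1, 0, 1, 20, 0, 0, -0.6], [-1, 0, 1, 27, 0, 0, -0.6], [-1, 0, 1, 30, 0, 0, -0.6], [-1, 2, 1, 30, 0, 0, -0.6], [-1, 4, 1, 30, 0, 0, -0.6], [-1, 5, 1, 30, 0, 0, -0.6], [-1, 5, 1, 30, 0, 0, -0.6]]]'

```text
t: 26.22
eef_pos: [0.5195, 0.0527, 0.0639]
tool_rot: [0.0, 0.737, 0.676, -0.0]
contact_force: [0.3, -0.4, -2.0]
gripper_width: 0.697
grasp_force: 55.1
```

step_arm --increments '[[[-1, 1, 0, 1, 0, 0, 0], [-1, 2, 0, 2, 0, 0, 0], [-1, 3, 0, 3, 0, 0, 0], [-1, 3, 0, 3, 0, 0, 0]]]'

```text
t: 26.55
eef_pos: [0.5197, 0.0531, 0.0609]
tool_rot: [0.001, 0.738, 0.675, -0.002]
contact_force: [-1.2, -7.0, 3.5]
gripper_width: 0.696
grasp_force: 55.8
```

step_arm --increments '[[[-1, 0, 0, 1, 0, 0, 0], [0.9, -1, 0, 0, 0, 0, 0], [0.9, -1, 0, 0, 0, 0, 0], [0.9, -1, 0, 0, 0, 0, 0], [1, -1, 0, 0, 0, 0, 0], [1, -1, 0, -40, 0, 0, 0], [1, -1, 0, -80, 0, 0, 0], [1, -1, 0, -120, 0, 0, 0], [1, -1, 0, -155, 0, 0, 0], [1, -1, 0, -155, 0, 0, 0]]]'

```text
t: 27.38
eef_pos: [0.5235, 0.0559, 0.2226]
tool_rot: [0.004, 0.737, 0.676, 0.004]
contact_force: [1.4, 0.1, 1.2]
gripper_width: 0.999
grasp_force: 0.0
```

```bash
python3 - <<'E'
from h import *
print(cur()[0])
chain([(.47,-.2,.22,85),(.38,-.265,.22,40)])
t=snap('top','top7');s=snap('side','side7')
for f in('top0','top5','top7'): rect(load(f),(0,180,90),(4,255,255),.085,roi=(340,270,400,330))
E
```

```text
[0.5235 0.0559 0.2226]
shift [-259.6  -31.3    1.9] turn [ 0.6 -0.1  0.1]
shift [-72.6 -84.   -0. ] turn [ 0. -0. 45.]
px [369.4 298.3] [25.9 20.1] world [ 0.3585 -0.2614  0.085 ] [(np.float64(46.5), np.float64(-65.5)), (np.float64(57.5), np.float64(-156.0))]
px [369.4 298.3] [25.9 20.1] world [ 0.3585 -0.2614  0.085 ] [(np.float64(46.5), np.float64(-65.5)), (np.float64(57.5), np.float64(-156.0))]
px [369.3 298.1] [26.4 20.1] world [ 0.359  -0.2612  0.085 ] [(np.float64(46.5), np.float64(-65.5)), (np.float64(58.5), np.float64(-156.0))]
```

step_arm --increments '[[[1, -40, -5, 0, 0, 0, 0], [1, -80, -10, 0, 0, 0, 0], [1, -120, -15, 0, 0, 0, 0], [1, -160, -20, 0, 0, 0, 0], [1, -200, -25, 0, 0, 0, 0], [1, -240, -30, 0, 0, 0, 0], [1, -260, -31, 0, 0, 0, 0], [1, -260, -31, 0, 0, 0, 0]]]'

```text
t: 28.15
eef_pos: [0.4632, -0.2077, 0.2137]
tool_rot: [-0.001, 0.74, 0.673, -0.002]
contact_force: [-0.1, 0.7, 0.6]
gripper_width: 1.0
grasp_force: 0.0
```

step_arm --increments '[[[1, -35, -50, 0, 0, 0, -7], [1, -60, -80, 0, 0, 0, -14], [1, -72, -104, 10, 0, 0, -21], [1, -72, -104, 20, 0, 0, -28], [1, -72, -104, 20, 0, 0, -29], [1, -72, -104, 20, 0, 0, -29], [1, -72, -104, 20, 0, 0, -29]]]'

```text
t: 28.73
eef_pos: [0.3562, -0.2639, 0.1952]
tool_rot: [-0.001, 0.545, 0.839, -0.0]
contact_force: [1.0, -0.3, 0.2]
gripper_width: 1.0
grasp_force: 0.0
```

```bash
python3 - <<'E'
from h import *
o=bot.get_obs();print(cur()[0],o['q'])
w=snap('wrist','w8');cv2.imwrite('pics/w8c.png',w['image'][60:380,60:500,::-1])
print(proj(w,[[.36,-.262,.085]]))
chain([(.36,-.262,.052,114)])
for v in(110,130,145): rect(w,(0,180,v),(4,255,255),.085,close=25,roi=(150,100,420,290))
E
```

```text
[ 0.3562 -0.2639  0.1952] [ 0.898   0.1693 -0.4394  2.0983  0.0929  0.8935  0.8238]
[[291.6992 212.2624]]
shift [  0.5   3.9 143.6] turn [-0.1  0.   0. ]
px [289.  210.5] [63. 80.] world [ 0.3579 -0.2621  0.085 ] [(np.float64(56.9), np.float64(24.0)), (np.float64(47.5), np.float64(-64.1))]
px [289.5 211. ] [60. 79.] world [ 0.3584 -0.2623  0.085 ] [(np.float64(56.2), np.float64(24.0)), (np.float64(45.3), np.float64(-64.1))]
px [321. 211.] [58. 14.] world [ 0.3793 -0.2529  0.085 ] [(np.float64(10.0), np.float64(24.1)), (np.float64(43.8), np.float64(-64.2))]
```

View pics/w8c.png

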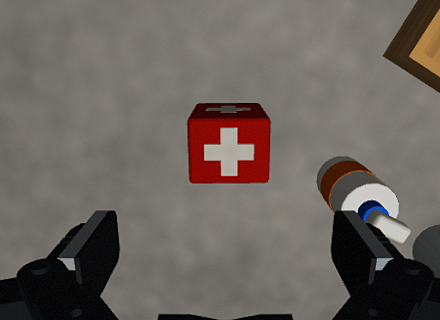

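The red tin lies square to the tool, its top centred at about (289,211) in the full picture, as predicted. Gripping it.

step_arm --increments '[[[1, 1, 2, 40, 0, 0, 0], [1, 1, 2, 80, 0, 0, 0], [1, 1, 2, 115, 0, 0, 0], [1, 1, 2, 132, 0, 0, 0], [1, 1, 2, 143, 0, 0, 0], [1, 1, 2, 143, 0, 0, 0], [1, 1, 2, 143, 0, 0, 0]]]' --force 50

```text
t: 29.37
eef_pos: [0.3583, -0.2624, 0.0528]
tool_rot: [-0.0, 0.544, 0.839, -0.0]
contact_force: [-0.1, -0.4, 0.4]
gripper_width: 0.996
grasp_force: 0.0
```

step_arm --increments '[[[-1, 0, 0, 0, 0, 0, 0], [-1, 0, 0, 0, 0, 0, 0], [-1, 0, 0, 0, 0, 0, 0], [-1, 0, 0, 0, 0, 0, 0], [-1, 0, 0, 0, 0, 0, 0], [-1, 0, 0, 0, 0, 0, 0], [-1, 0, 0, 0, 0, 0, 0]]]'

```text
t: 29.95
eef_pos: [0.3588, -0.2637, 0.0543]
tool_rot: [0.002, 0.544, 0.839, -0.001]
contact_force: [0.8, 1.5, 7.3]
gripper_width: 0.687
grasp_force: 54.3
```

step_arm --increments '[[[-1, 0, 0, -15, 0, 0, 0], [-1, 0, 0, -40, 0, 0, 0], [-1, 0, 0, -80, 0, 0, 0], [-1, 0, 0, -120, 0, 0, 0], [-1, 0, 0, -140, 0, 0, 0], [-1, 0, 0, -140, 0, 0, 0]]]'

```text
t: 30.45
eef_pos: [0.3601, -0.2648, 0.198]
tool_rot: [0.005, 0.545, 0.839, -0.001]
contact_force: [0.8, -0.3, -2.2]
gripper_width: 0.689
grasp_force: 55.1
```

```bash
python3 - <<'E'
from h import *
o=bot.get_obs();print(cur()[0],o['gripper_width'],o['grasp_force'])
x,y=cad(-.0565,.008);print(x,y)
chain([(x,y,.19,85),(x,y,.15,85),(x,y,.065,85)])
E
```

```text
[ 0.3601 -0.2648  0.198 ] 0.6891008628931892 55.13473033905029
0.5134122454997976 0.0013938570499766514
shift [180.9 248.2   7.1] turn [ 0.3  0.5 29. ]
shift [ 0. -0. 40.] turn [0. 0. 0.]
shift [ 0. -0. 85.] turn [0. 0. 0.]
```

step_arm --increments '[[[-1, 18, 25, 0, 0, 0, 0], [-1, 40, 55, 0, 0, 0, 4], [-1, 62, 85, 0, 0, 0, 8], [-1, 84, 115, 2, 0, 0, 12], [-1, 106, 145, 3, 0, 0, 17], [-1, 130, 178, 5, 0, 0, 22], [-1, 155, 213, 6, 0, 0, 26], [-1, 181, 248, 7, 0, 0, 29], [-1, 181, 248, 7, 0, 0, 29], [-1, 181, 248, 7, 0, 0, 29]]]'

```text
t: 31.28
eef_pos: [0.5107, 0.0068, 0.1847]
tool_rot: [-0.001, 0.735, 0.678, -0.0]
contact_force: [-0.7, -0.4, -2.3]
gripper_width: 0.696
grasp_force: 55.0
```

step_arm --increments '[[[-1, 0, 0, 20, 0, 0, 0], [-1, 0, 0, 40, 0, 0, 0], [-1, 0, 0, 50, 0, 0, 0], [-1, 0, 0, 50, 0, 0, 0], [-1, 0, 0, 50, 0, 0, 0]]]'

```text
t: 31.7
eef_pos: [0.5096, 0.0023, 0.1352]
tool_rot: [-0.0, 0.737, 0.675, -0.001]
contact_force: [-0.4, 0.3, -1.0]
gripper_width: 0.694
grasp_force: 55.0
```

```bash
python3 - <<'E'
from h import *
o=bot.get_obs();print(cur()[0],o['q'])
x,y=cad(-.0565,.008)
chain([(x,y,.092,85),(x,y,.063,85)])
E
```

```text
[0.5096 0.0023 0.1352] [ 0.3107  0.3797 -0.5299  2.0065  0.2598  0.8233 -0.4545]
shift [-0.4  4.  43.2] turn [-0.1  0.1 -0. ]
shift [ 0. -0. 29.] turn [0. 0. 0.]
```

step_arm --increments '[[[-1, -2, 4, 0, 0, 0, 0], [-1, -2, 4, 14, 0, 0, 0], [-1, -2, 4, 28, 0, 0, 0], [-1, -2, 4, 40, 0, 0, 0], [-1, -2, 4, 43, 0, 0, 0], [-1, -2, 4, 43, 0, 0, 0]]]'

```text
t: 32.2
eef_pos: [0.5139, 0.0005, 0.0922]
tool_rot: [-0.0, 0.737, 0.676, -0.001]
contact_force: [-0.1, 0.1, -1.2]
gripper_width: 0.691
grasp_force: 55.1
```

```bash
python3 - <<'E'
from h import *
o=bot.get_obs();print(cur()[0],o['contact_force'],o['torque'])
x,y=cad(-.0565,.008)
chain([(x,y,.063,85)])
E
```

```text
[0.5139 0.0005 0.0922] [-0.0599  0.1241 -1.2276] [ 0.0727  0.0368 -0.0707]
shift [ 0.9 -0.6 29.2] turn [-0.1  0.1  0. ]
```

step_arm --increments '[[[-1, 0, 0, 10, 0, 0, 0], [-1, 0, 0, 20, 0, 0, 0], [-1, 0, 0, 27, 0, 0, 0], [-1, 0, 0, 30, 0, 0, 0], [-1, 2, 0, 30, 0, 0, 0], [-1, 4, 0, 31, 0, 0, 0], [-1, 5, 0, 31, 0, 0, 0], [-1, 5, 0, 31, 0, 0, 0]]]'

```text
t: 32.87
eef_pos: [0.5145, 0.0049, 0.0617]
tool_rot: [0.001, 0.737, 0.676, -0.001]
contact_force: [-1.0, -3.6, -3.1]
gripper_width: 0.694
grasp_force: 55.1
```

step_arm --increments '[[[-1, 1, 0, 1, 0, 0, 0], [-1, 2, 0, 1, 0, 0, 0], [-1, 3, 0, 2, 0, 0, 0], [-1, 3, 0, 2, 0, 0, 0]]]'

```text
t: 33.2
eef_pos: [0.5147, 0.0049, 0.0603]
tool_rot: [0.002, 0.738, 0.675, -0.003]
contact_force: [-2.5, -11.4, 6.9]
gripper_width: 0.695
grasp_force: 56.0
```

step_arm --increments '[[[-1, -1, 0, 1, 0, 0, 0], [0.9, -1, 0, 0, 0, 0, 0], [0.9, -1, 0, 0, 0, 0, 0], [0.9, -1, 0, 0, 0, 0, 0], [1, -1, 0, 0, 0, 0, 0], [1, -1, 0, -40, 0, 0, 0], [1, -1, 0, -80, 0, 0, 0], [1, -1, 0, -120, 0, 0, 0], [1, -1, 0, -165, 0, 0, 0], [1, -1, 0, -165, 0, 0, 0]]]'

```text
t: 34.03
eef_pos: [0.5191, 0.0095, 0.232]
tool_rot: [0.004, 0.737, 0.676, 0.004]
contact_force: [1.4, -0.3, -1.0]
gripper_width: 0.999
grasp_force: 0.0
```

```bash
python3 - <<'E'
from h import *
print(cur()[0])
t=snap('top','top9');s=snap('side','side9')
chain([(.6045,-.323,.23,85)])
for c in(t,s):
    hsv=cv2.cvtColor(c['image'],cv2.COLOR_RGB2HSV)
    k=cv2.inRange(hsv,np.array((0,0,0)),np.array((180,255,35)))
    x0=380 if c is t else 255
    m=k[110:210,x0-20:x0+30] 
    for q in cv2.findContours(m.copy(),cv2.RETR_EXTERNAL,cv2.CHAIN_APPROX_SIMPLE)[0]:
        if cv2.contourArea(q)>15: ci=cv2.minEnclosingCircle(q);print(ci[0][0]+x0-20,ci[0][1]+110,ci[1])
cv2.imwrite('pics/s9.png',np.vstack([cv2.resize(s['image'][110:300,200:400],None,fx=2,fy=2)[:,:],cv2.resize(t['image'][170:320,200:450],(400,240))])[:590,:,::-1])
E
```

```text
[0.5191 0.0095 0.232 ]
shift [-322.5  116.6   -2.6] turn [0.2 0.1 0. ]
376.67646980285645 186.3235321044922 6.275914669036865
405.79508209228516 123.27049160003662 5.713220596313477
266.5 149.5 28.5395450592041
237.5 115.0 5.590270042419434
```

View pics/s9.png

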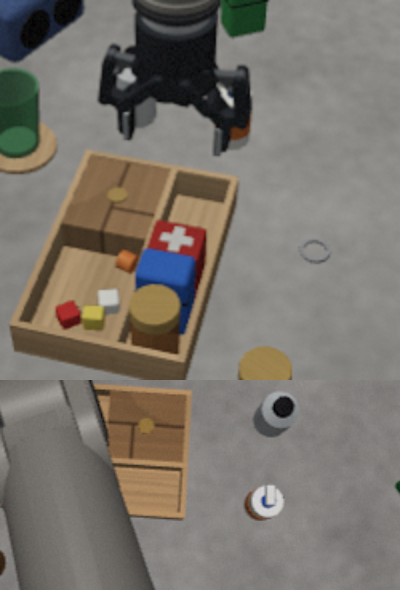

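The side view shows the jar, case and tin standing snug in the lane. The flask has been knocked: its cap is now at top pixel (377,186) instead of (393,190), while the pump is unchanged at about (366,245). I'll aim at the flask's new place.

```bash
python3 - <<'E'
from h import *
p=plane(load('top9'),(376.5,186.3),.112)[0];print(p)
chain([(p[0],p[1],.23,85)])
E
```

```text
[ 0.613  -0.2871  0.112 ]
shift [-286.   121.9   -2.6] turn [0.2 0.1 0. ]
```

step_arm --increments '[[[1, -35, 15, 0, 0, 0, 0], [1, -72, 31, 0, 0, 0, 0], [1, -109, 47, 0, 0, 0, 0], [1, -146, 62, 0, 0, 0, 0], [1, -183, 78, 0, 0, 0, 0], [1, -220, 94, 0, 0, 0, 0], [1, -257, 110, 0, 0, 0, 0], [1, -286, 122, 0, 0, 0, 0], [1, -286, 122, 0, 0, 0, 0], [1, -286, 122, 0, 0, 0, 0]]]'

```text
t: 34.97
eef_pos: [0.6104, -0.2895, 0.2215]
tool_rot: [-0.002, 0.738, 0.674, -0.002]
contact_force: [-0.4, 0.9, 0.1]
gripper_width: 0.998
grasp_force: 0.0
```

```bash
python3 - <<'E'
from h import *
print(cur()[0],bot.get_obs()['q'])
w=snap('wrist','w10');s=snap('side','side10');t=snap('top','top10')
cv2.imwrite('pics/w10c.png',np.hstack([w['image'][60:320,80:480],cv2.resize(s['image'][100:230,230:380],(300,260))])[:,:,::-1])
g=cv2.cvtColor(w['image'],cv2.COLOR_RGB2GRAY)[:290]
for q in cv2.findContours((g<40).astype('uint8'),cv2.RETR_EXTERNAL,cv2.CHAIN_APPROX_SIMPLE)[0]:
    if cv2.contourArea(q)>200:
        c,r=cv2.minEnclosingCircle(q);print(c,r,plane(w,c,.112),tri(load('top9'),(376.5,186.3),w,c))
E
```

```text
[ 0.6104 -0.2895  0.2215] [ 0.6389  0.5234 -0.4186  1.5362  0.2272  1.135   0.0825]
(404.0, 281.5833435058594) 13.266855239868164 [[ 0.6954 -0.353   0.112 ]] (array([ 0.5841, -0.2202,  0.3791]), np.float64(0.05629811367772711))
(166.0, 281.5833435058594) 13.266868591308594 [[ 0.5119 -0.3369  0.112 ]] (array([ 0.5797, -0.2549,  0.2795]), np.float64(0.009581121506148654))
(503.0, 284.5) 56.18061065673828 [[ 0.7744 -0.3633  0.112 ]] (array([ 0.5595, -0.1993,  0.4334]), np.float64(0.044378929024489346))
(292.3235168457031, 207.61764526367188) 21.06619644165039 [[ 0.6144 -0.2865  0.112 ]] (array([ 0.6143, -0.2884,  0.1052]), np.float64(0.0002776227085911287))
(208.5, 35.5) 117.50967407226562 [[ 0.57   -0.1666  0.112 ]] (array([ 0.5887, -0.2263,  0.3143]), np.float64(0.04906585726940371))
(474.0, 65.5) 70.05900573730469 [[ 0.7434 -0.1996  0.112 ]] (array([ 0.549 , -0.2194,  0.4724]), np.float64(0.031190764529165325))
```

View pics/w10c.png

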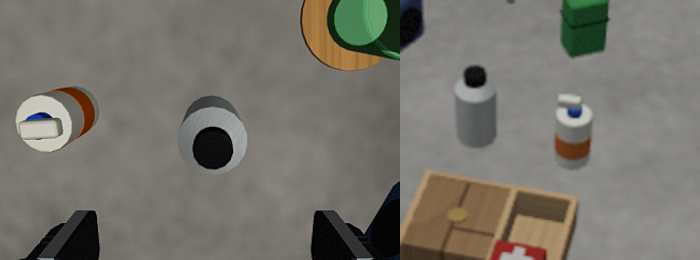

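The wrist view shows the flask upright with its cap at (292,208), i.e. (0.614,-0.287). Gripping it.

step_arm --increments '[[[1, 3, 4, 35, 0, 0, 0], [1, 3, 4, 70, 0, 0, 0], [1, 3, 4, 105, 0, 0, 0], [1, 3, 4, 140, 0, 0, 0], [1, 3, 4, 160, 0, 0, 0], [1, 3, 4, 171, 0, 0, 0], [1, 3, 4, 171, 0, 0, 0], [1, 3, 4, 171, 0, 0, 0]]]'

```text
t: 35.78
eef_pos: [0.6163, -0.2842, 0.0546]
tool_rot: [0.0, 0.737, 0.676, -0.0]
contact_force: [0.2, -0.6, -0.2]
gripper_width: 1.0
grasp_force: 0.0
```

step_arm --increments '[[[-1, 0, 0, 0, 0, 0, 0], [-1, 0, 0, 0, 0, 0, 0], [-1, 0, 0, 0, 0, 0, 0], [-1, 0, 0, 0, 0, 0, 0], [-1, 0, 0, 0, 0, 0, 0], [-1, 0, 0, 0, 0, 0, 0], [-1, 0, 0, 0, 0, 0, 0]]]'

```text
t: 36.37
eef_pos: [0.6168, -0.2855, 0.0562]
tool_rot: [0.002, 0.737, 0.676, -0.0]
contact_force: [-2.0, 1.2, 6.2]
gripper_width: 0.64
grasp_force: 51.8
```

step_arm --increments '[[[-1, 0, 0, -15, 0, 0, 0], [-1, 0, 0, -40, 0, 0, 0], [-1, 0, 0, -70, 0, 0, 0], [-1, 0, 0, -100, 0, 0, 0], [-1, 0, 0, -100, 0, 0, 0], [-1, 0, 0, -100, 0, 0, 0]]]'

```text
t: 36.87
eef_pos: [0.6174, -0.2856, 0.1576]
tool_rot: [0.003, 0.737, 0.676, 0.0]
contact_force: [-0.6, 0.4, -2.1]
gripper_width: 0.636
grasp_force: 53.3
```

```bash
python3 - <<'E'
from h import *
o=bot.get_obs();print(cur()[0],o['gripper_width'],o['grasp_force'])
x,y=cad(-.0565,-.046);print(x,y)
chain([(x,y,.14,85),(x,y,.063,85)])
E
```

```text
[ 0.6174 -0.2856  0.1576] 0.6360424077142925 53.29488515853882
0.508705835391424 -0.052400656646977614
shift [ 223.  -128.6   16.3] turn [0.3 0.2 0. ]
shift [ 0. -0. 77.] turn [0. 0. 0.]
```

step_arm --increments '[[[-1, 25, -14, 0, 0, 0, 0], [-1, 58, -33, 0, 0, 0, 0], [-1, 91, -52, 0, 0, 0, 0], [-1, 124, -71, 0, 0, 0, 0], [-1, 157, -90, 5, 0, 0, 0], [-1, 190, -109, 10, 0, 0, 0], [-1, 223, -128, 16, 0, 0, 0], [-1, 223, -128, 16, 0, 0, 0], [-1, 223, -128, 16, 0, 0, 0], [-1, 223, -128, 16, 0, 0, 0]]]'

```text
t: 37.7
eef_pos: [0.5074, -0.0523, 0.1374]
tool_rot: [0.0, 0.737, 0.676, -0.001]
contact_force: [0.4, -0.4, -1.2]
gripper_width: 0.639
grasp_force: 53.5
```

```bash
python3 - <<'E'
from h import *
print(cur()[0])
x,y=cad(-.0565,-.046)
chain([(x,y,.095,85),(x,y,.064,85)])
E
```

```text
[ 0.5074 -0.0523  0.1374]
shift [ 0.1  1.4 42.4] turn [-0.1  0.1  0. ]
shift [ 0. -0. 31.] turn [0. 0. 0.]
```

step_arm --increments '[[[-1, 0, 1, 14, 0, 0, 0], [-1, 0, 1, 28, 0, 0, 0], [-1, 0, 1, 42, 0, 0, 0], [-1, 0, 1, 56, 0, 0, 0], [-1, 0, 1, 67, 0, 0, 0], [-1, 0, 1, 73, 0, 0, 0], [-1, 0, 1, 75, 0, 0, 0], [-1, 0, 1, 75, 0, 0, 0]]]'

```text
t: 38.37
eef_pos: [0.5087, -0.0528, 0.0627]
tool_rot: [0.0, 0.737, 0.675, -0.001]
contact_force: [0.4, 0.8, -1.2]
gripper_width: 0.64
grasp_force: 53.5
```

step_arm --increments '[[[-1, 1, 0, 0, 0, 0, 0], [-1, 2, 0, 1, 0, 0, 0], [-1, 3, 0, 1, 0, 0, 0], [-1, 4, 0, 1, 0, 0, 0], [-1, 5, 0, 1, 0, 0, 0], [-1, 6, 0, 1, 0, 0, 0], [-1, 6, 0, 1, 0, 0, 0]]]'

```text
t: 38.95
eef_pos: [0.5097, -0.0462, 0.0622]
tool_rot: [0.001, 0.737, 0.676, -0.0]
contact_force: [-0.5, -2.7, 5.9]
gripper_width: 0.64
grasp_force: 54.1
```

step_arm --increments '[[[-1, 1, 0, 0, 0, 0, 0], [-1, 2, 0, 0, 0, 0, 0], [-1, 3, 0, 0, 0, 0, 0], [-1, 3, 0, 0, 0, 0, 0]]]'

```text
t: 39.28
eef_pos: [0.5098, -0.0434, 0.0622]
tool_rot: [0.001, 0.737, 0.676, -0.001]
contact_force: [-1.2, -4.5, 7.7]
gripper_width: 0.637
grasp_force: 54.3
```

step_arm --increments '[[[-1, -2, 0, 0, 0, 0, 0], [0.9, -2, 0, 0, 0, 0, 0], [0.9, -2, 0, 0, 0, 0, 0], [0.9, -2, 0, 0, 0, 0, 0], [1, -2, 0, 0, 0, 0, 0], [1, -2, 0, -40, 0, 0, 0], [1, -2, 0, -80, 0, 0, 0], [1, -2, 0, -120, 0, 0, 0], [1, -2, 0, -165, 0, 0, 0], [1, -2, 0, -165, 0, 0, 0]]]'

```text
t: 40.12
eef_pos: [0.5134, -0.0441, 0.234]
tool_rot: [0.005, 0.737, 0.676, 0.003]
contact_force: [1.9, 0.6, 0.0]
gripper_width: 0.995
grasp_force: 0.0
```

```bash
python3 - <<'E'
from h import *
print(cur()[0])
t=snap('top','top11');s=snap('side','side11')
hsv=cv2.cvtColor(t['image'],cv2.COLOR_RGB2HSV)
k=cv2.inRange(hsv,np.array((0,0,150)),np.array((180,50,255)));k=k[215:275,340:400].copy()
for q in cv2.findContours(k,cv2.RETR_EXTERNAL,cv2.CHAIN_APPROX_SIMPLE)[0]:
    if cv2.contourArea(q)>15: c,r=cv2.minEnclosingCircle(q);c=(c[0]+340,c[1]+215);print(c,r,plane(t,c,.08))
chain([(.487,-.258,.23,85)])
E
```

```text
[ 0.5134 -0.0441  0.234 ]
(367.09090995788574, 245.1363639831543) 10.314677238464355 [[ 0.4798 -0.2638  0.08  ]]
shift [-214.5   -5.    -1.1] turn [0.2 0.1 0. ]
```

step_arm --increments '[[[1, -35, 2, 0, 0, 0, 0], [1, -75, 4, 0, 0, 0, 0], [1, -115, 6, 0, 0, 0, 0], [1, -155, 8, 0, 0, 0, 0], [1, -195, 9, 0, 0, 0, 0], [1, -220, 10, 0, 0, 0, 0], [1, -220, 10, 0, 0, 0, 0], [1, -220, 10, 0, 0, 0, 0]]]'

```text
t: 40.88
eef_pos: [0.4986, -0.2661, 0.2244]
tool_rot: [-0.002, 0.738, 0.674, -0.001]
contact_force: [0.5, 1.3, 0.8]
gripper_width: 0.999
grasp_force: 0.0
```

```bash
python3 - <<'E'
from h import *
print(cur()[0])
w=snap('wrist','w12')
cv2.imwrite('pics/w12c.png',np.hstack([w['image'][60:320,80:480],cv2.resize(load('side11')['image'][150:310,220:380],(260,260))])[:,:,::-1])
X=plane(w,[(280,210)],.08);print(X)
hsv=cv2.cvtColor(w['image'],cv2.COLOR_RGB2HSV)
k=cv2.inRange(hsv,np.array((0,0,175)),np.array((180,40,255)))[100:290,200:380].copy()
for q in cv2.findContours(k,cv2.RETR_EXTERNAL,cv2.CHAIN_APPROX_SIMPLE)[0]:
    if cv2.contourArea(q)>100: c,r=cv2.minEnclosingCircle(q);c=(c[0]+200,c[1]+100);print(c,r,plane(w,c,.08),tri(load('top11'),(367.1,245.1),w,c))
E
```

```text
[ 0.4986 -0.2661  0.2244]
[[ 0.4921 -0.2733  0.08  ]]
(271.0, 206.0) 18.681640625 [[ 0.485  -0.2693  0.08  ]] (array([ 0.4826, -0.2705,  0.0622]), np.float64(0.0068330732007739455))
(263.33581924438477, 197.87313079833984) 27.72762107849121 [[ 0.4794 -0.2619  0.08  ]] (array([ 0.4796, -0.2628,  0.0803]), np.float64(0.0019506000781630004))
```

View pics/w12c.png

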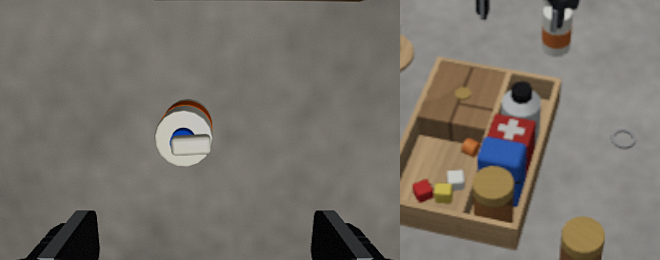

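The wrist view shows the pump's rim centred at (263,198), i.e. (0.480,-0.262). The side inset shows the jar, case, tin and flask standing in a row with room left at the lane's far end.

step_arm --increments '[[[1, 2, -19, 10, 0, 0, 0], [1, 2, -19, 40, 0, 0, 0], [1, 2, -19, 75, 0, 0, 0], [1, 2, -19, 110, 0, 0, 0], [1, 2, -19, 145, 0, 0, 0], [1, 2, -19, 165, 0, 0, 0], [1, 2, -19, 176, 0, 0, 0], [1, 2, -19, 176, 0, 0, 0], [1, 2, -19, 176, 0, 0, 0]]]'

```text
t: 41.68
eef_pos: [0.4818, -0.2602, 0.0511]
tool_rot: [-0.0, 0.736, 0.676, -0.001]
contact_force: [0.7, 0.1, -0.1]
gripper_width: 0.999
grasp_force: 0.0
```

step_arm --increments '[[[-1, 0, 0, 0, 0, 0, 0], [-1, 0, 0, 0, 0, 0, 0], [-1, 0, 0, 0, 0, 0, 0], [-1, 0, 0, 0, 0, 0, 0], [-1, 0, 0, 0, 0, 0, 0], [-1, 0, 0, 0, 0, 0, 0], [-1, 0, 0, 0, 0, 0, 0], [-1, 0, 0, 0, 0, 0, 0]]]'

```text
t: 42.35
eef_pos: [0.482, -0.262, 0.0525]
tool_rot: [0.001, 0.737, 0.676, -0.0]
contact_force: [-1.1, -0.2, 7.2]
gripper_width: 0.548
grasp_force: 50.1
```

step_arm --increments '[[[-1, 0, 0, -15, 0, 0, 0], [-1, 0, 0, -40, 0, 0, 0], [-1, 0, 0, -70, 0, 0, 0], [-1, 0, 0, -90, 0, 0, 0], [-1, 0, 0, -90, 0, 0, 0], [-1, 0, 0, -90, 0, 0, 0]]]'

```text
t: 42.85
eef_pos: [0.4821, -0.2619, 0.1424]
tool_rot: [0.002, 0.737, 0.676, -0.0]
contact_force: [0.6, 0.2, -1.7]
gripper_width: 0.546
grasp_force: 51.5
```

```bash
python3 - <<'E'
from h import *
o=bot.get_obs();print(cur()[0],o['gripper_width'],o['grasp_force'])
x,y=cad(-.0565,-.098);print(x,y)
chain([(x,y,.14,85),(x,y,.063,85)])
E
```

```text
[ 0.4821 -0.2619  0.1424] 0.546329524083293 51.512943506240845
0.5041737367685458 -0.10420278094774837
shift [159.    8.3   2. ] turn [0.1 0.2 0. ]
shift [ 0. -0. 77.] turn [0. 0. 0.]
```

step_arm --increments '[[[-1, 25, 1, 0, 0, 0, 0], [-1, 55, 3, 0, 0, 0, 0], [-1, 85, 5, 0, 0, 0, 0], [-1, 115, 7, 0, 0, 0, 0], [-1, 145, 8, 0, 0, 0, 0], [-1, 159, 8, 0, 0, 0, 0], [-1, 159, 8, 0, 0, 0, 0], [-1, 159, 8, 0, 0, 0, 0]]]'

```text
t: 43.52
eef_pos: [0.5023, -0.1031, 0.1397]
tool_rot: [-0.001, 0.736, 0.676, -0.001]
contact_force: [0.1, -1.0, -1.7]
gripper_width: 0.548
grasp_force: 51.5
```

```bash
python3 - <<'E'
from h import *
print(cur()[0])
x,y=cad(-.0565,-.098)
chain([(x,y,.095,85),(x,y,.060,85)])
E
```

```text
[ 0.5023 -0.1031  0.1397]
shift [-0.9  2.1 44.7] turn [-0.2  0.1  0.1]
shift [ 0. -0. 35.] turn [0. 0. 0.]
```

step_arm --increments '[[[-1, -1, 2, 14, 0, 0, 0], [-1, -1, 2, 28, 0, 0, 0], [-1, -1, 2, 42, 0, 0, 0], [-1, -1, 2, 56, 0, 0, 0], [-1, -1, 2, 70, 0, 0, 0], [-1, -1, 2, 77, 0, 0, 0], [-1, -1, 2, 80, 0, 0, 0], [-1, -1, 2, 80, 0, 0, 0]]]'

```text
t: 44.18
eef_pos: [0.5043, -0.1058, 0.06]
tool_rot: [-0.0, 0.738, 0.675, -0.001]
contact_force: [0.7, 0.1, -1.6]
gripper_width: 0.545
grasp_force: 51.5
```

step_arm --increments '[[[-1, 0, 0, 1, 0, 0, 0], [-1, 0, 0, 2, 0, 0, 0], [-1, 0, 0, 2, 0, 0, 0]]]'

```text
t: 44.43
eef_pos: [0.5054, -0.1051, 0.0592]
tool_rot: [0.001, 0.737, 0.676, -0.0]
contact_force: [-0.3, 1.0, -1.3]
gripper_width: 0.546
grasp_force: 51.5
```

step_arm --increments '[[[-1, 0, 0, 1, 0, 0, 0], [0.8, 0, 0, 1, 0, 0, 0], [0.8, 0, 0, 0, 0, 0, 0], [0.9, 0, 0, 0, 0, 0, 0], [1, 0, 0, 0, 0, 0, 0], [1, 0, 0, -40, 0, 0, 0], [1, 0, 0, -80, 0, 0, 0], [1, 0, 0, -120, 0, 0, 0], [1, 0, 0, -160, 0, 0, 0], [1, 0, 0, -160, 0, 0, 0]]]'

```text
t: 45.27
eef_pos: [0.5097, -0.1048, 0.2266]
tool_rot: [0.006, 0.737, 0.676, 0.003]
contact_force: [0.8, -0.0, 0.5]
gripper_width: 0.997
grasp_force: 0.0
```

step_arm --increments '[[[1, -40, 0, 0, 0, 0, 0], [1, -80, 0, 0, 0, 0, 0], [1, -120, 0, 0, 0, 0, 0], [1, -160, 0, 0, 0, 0, 0], [1, -200, 0, 0, 0, 0, 0], [1, -240, 0, 0, 0, 0, 0], [1, -240, 0, 0, 0, 0, 0], [1, -240, 0, 0, 0, 0, 0]]]'

```text
t: 45.93
eef_pos: [0.4829, -0.3468, 0.2183]
tool_rot: [0.0, 0.739, 0.674, -0.001]
contact_force: [-0.9, 0.7, 0.2]
gripper_width: 0.998
grasp_force: 0.0
```

```bash
python3 - <<'E'
from h import *
print(cur()[0],bot.get_obs()['joint_vel'])
t=snap('top','topF');s=snap('side','sideF')
cv2.imwrite('pics/F.png',np.hstack([cv2.resize(s['image'][170:330,200:360],(480,480)),cv2.resize(t['image'][150:310,80:185],(315,480))])[:,:,::-1])
# heights: tops in side view vs expected
print('tin cross', proj(s,[[.5142,.002,.091]]), 'case',proj(s,[[.5195,.051,.101]]),'jar',proj(s,[[.5228,.1,.094]]),'flask',proj(s,[[.51,-.046,.118]]),'pump',proj(s,[[.505,-.105,.112]]))
E
```

```text
[ 0.4829 -0.3468  0.2183] [-0.0399 -0.0181 -0.0631  0.029  -0.0186 -0.0015 -0.0097]
tin cross [[288.7075 228.3385]] case [[282.8789 241.8835]] jar [[277.6417 261.5092]] flask [[293.8399 204.8805]] pump [[299.5445 188.9382]]
```

View pics/F.png

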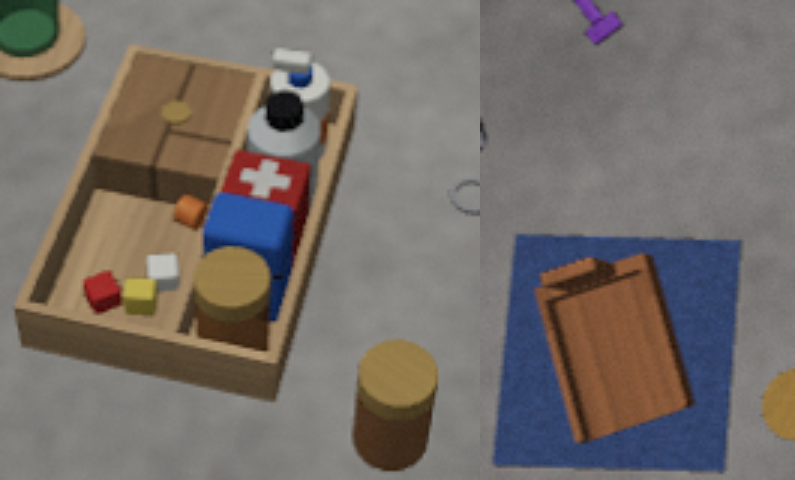

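The final view shows all five items upright and fully down in the lane, with their tops within about 3 px of prediction. The four toffees are in the bin, and the empty tray is flat and central on its mat. Handing in.

step_arm --increments '[[[1, 0, 0, 0, 0, 0, 0], [1, 0, 0, 0, 0, 0, 0], [1, 0, 0, 0, 0, 0, 0], [1, 0, 0, 0, 0, 0, 0]]]'

```text
t: 46.37
eef_pos: [0.4846, -0.343, 0.2192]
tool_rot: [0.0, 0.737, 0.676, -0.001]
contact_force: [0.4, -1.6, 0.4]
gripper_width: 0.997
grasp_force: 0.0
```

```bash
python3 -c "
from station import bot
print(bot.hand_in())"
```

```text
the job is handed in; nothing more can be done
None
```

I handed the job in at about 46 s: by the final pictures all five items stand upright on the lane floor, the four toffees are in the snack bin, and the empty tray is flat in the middle of its mat; no verdict came back.

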